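Clear up after coffee: nest the beakers and reload the coaster dispenser

TASK

Clear the desk after coffee: take the two blue beakers off their coasters and nest them fully into the one standing in the walnut tray, and load every coaster lying on the desk flat into the dispenser's shaft, so that they will come out in the order red, yellow, green, blue, white (some colours may be missing). Then, with all of them loaded, work the slide once: push it fully in so that the red coaster comes out on to the apron, leave it lying there, and draw the slide fully back so that the rest drop down. Set the beakers down without tipping them over and leave the other things on the desk where they are.

Things in the scene. Friction and masses are not known exactly. Their poses are not given: they have to be found in the camera images.
- dispenser: Wooden coaster dispenser, fixed. Origin: on the desk under the centre of its shaft; z up; -x points to the apron where coasters come out, +x to the hand slide. Its deck, on which coasters lie, is 14 mm above the desk, 60 mm wide, from x = -105 (low lip) to +165 mm. The end walls (+x, -x) stop above the deck: only the lowest coaster (13 mm gap in front) and the slide (10 mm gap behind) pass under them.
- shaft_top (a point): Centre of the shaft's open mouth, 72 mm above the desk. The shaft is 68 x 68 mm inside, square to the dispenser's axes, walls 4 mm (end walls slit in the middle). Its two sides (dispenser +y and -y) are open in the middle: a 48 mm wide gap between the corner posts down to the deck, so that fingers that hold a coaster at those two sides can go down with it.
- slide (a joint): Hand slide: an aluminium pusher plate 8 mm thick, 50 mm wide, on the deck. 0 m: fully back, the shaft floor is free. It grows as it is pushed to the dispenser's -x; at 0.076 m (stop, fully in) it has pushed the lowest coaster wholly out on the apron. About 1.5 N friction, no spring: stays where left. Partly in at the start; a coaster lies flat on the shaft floor only when it is fully back.
- slide_grip (a point): On the axis of the slide's upright black tab, 12 mm below its top; the tab is 20 mm (dispenser x) by 14 mm (dispenser y), stands 42 mm clear of the plate, its top 64 mm above the desk. This point is at dispenser x = +151 mm when the slide is fully back, +75 mm when fully in.
- coaster_red: Red coaster, red on a cork underside: a square slab 62 x 62 x 10 mm, 60 g. Origin: centre of its underside; z up; x and y parallel to its sides. Always present; beaker_a stands on it at the start.
- coaster_yellow: Yellow coaster, yellow on a cork underside: a square slab 62 x 62 x 10 mm, 60 g. Origin: centre of its underside; z up; x and y parallel to its sides. Bare; may be absent.
- coaster_green: Green coaster, green on a cork underside: a square slab 62 x 62 x 10 mm, 60 g. Origin: centre of its underside; z up; x and y parallel to its sides. Bare; may be absent.
- coaster_blue: Blue coaster, blue on a cork underside: a square slab 62 x 62 x 10 mm, 60 g. Origin: centre of its underside; z up; x and y parallel to its sides. Bare; may be absent.
- coaster_white: White coaster, white on a cork underside: a square slab 62 x 62 x 10 mm, 60 g. Origin: centre of its underside; z up; x and y parallel to its sides. Always present; beaker_b stands on it at the start.
- beaker_tray: Blue stacking beaker without handle, 90 mm high, 120 g: foot 38 mm across, widening to 55 mm at 58 mm up, then a shoulder and a straight collar 62 mm across from 60 mm up to the rim; mouth 57 mm inside. Origin: centre of its underside, z up. Nested fully, the shoulder rests on the rim below and it stands 31 mm above the other. This one stands in the tray from the start (its foot on the tray's floor).
- beaker_a: Blue stacking beaker without handle, 90 mm high, 120 g: foot 38 mm across, widening to 55 mm at 58 mm up, then a shoulder and a straight collar 62 mm across from 60 mm up to the rim; mouth 57 mm inside. Origin: centre of its underside, z up. Nested fully, the shoulder rests on the rim below and it stands 31 mm above the other. This one stands on the red coaster.
- beaker_b: Blue stacking beaker without handle, 90 mm high, 120 g: foot 38 mm across, widening to 55 mm at 58 mm up, then a shoulder and a straight collar 62 mm across from 60 mm up to the rim; mouth 57 mm inside. Origin: centre of its underside, z up. Nested fully, the shoulder rests on the rim below and it stands 31 mm above the other. This one stands on the white coaster.
- tray: Shallow walnut tray, 95 x 280 x 16 mm (x, y, z), fixed; walls 6 mm, floor 4 mm above the desk. Origin: centre of its underside, on the desk.
- letter_opener: Letter opener, 225 mm long, lying at the back of the desk behind the dispenser; a bystander.
- spectacle_case: Brown leather spectacle case, 58 x 155 x 34 mm, lying at the right of the work; a bystander.

How it is judged:
On the way, in this order (a step that is already met when the one before it is completed fails the run):
1. every coaster present lies flat in the shaft, red lowest, then yellow, green, blue, white above, the slide fully back (x of coaster_red in the frame of dispenser between -0.007 and 0.007 m and y of coaster_red in the frame of dispenser between -0.007 and 0.007 m and angle between each of coaster_red, coaster_yellow, coaster_green, coaster_blue, coaster_white's own z axis and vertical below 0.08 rad and z of coaster_red in the frame of dispenser between 0.01 and 0.06 m and x of coaster_yellow in the frame of dispenser between -0.007 and 0.007 m and y of coaster_yellow in the frame of dispenser between -0.007 and 0.007 m and z of each of coaster_yellow, coaster_green, coaster_blue, coaster_white in the frame of dispenser below 0.06 m and x of coaster_green in the frame of dispenser between -0.007 and 0.007 m and y of coaster_green in the frame of dispenser between -0.007 and 0.007 m and x of coaster_blue in the frame of dispenser between -0.007 and 0.007 m and y of coaster_blue in the frame of dispenser between -0.007 and 0.007 m and x of coaster_white in the frame of dispenser between -0.007 and 0.007 m and y of coaster_white in the frame of dispenser between -0.007 and 0.007 m and z of each of coaster_yellow, coaster_green, coaster_blue, coaster_white in the frame of coaster_red above 0.006 m and z of each of coaster_green, coaster_blue, coaster_white in the frame of coaster_yellow above 0.006 m and z of each of coaster_blue, coaster_white in the frame of coaster_green above 0.006 m and z of coaster_white in the frame of coaster_blue above 0.006 m and z of coaster_red in the frame of dispenser below 0.018 m and value of joint slide below 0.008 m), for 0.2 s.
2. the slide is pushed fully in and the red coaster is out on the apron (value of joint slide above 0.071 m and x of coaster_red in the frame of dispenser below -0.064 m), for 0.1 s.
At the end, for the whole second after the job is handed in: Beakers a and b nested in the tray's beaker, either on top (centred 9 mm, height 5 mm, upright); red coaster flat on the apron (8 mm along, 15 mm across); the others flat in the shaft, in colour order from below; slide within 6 mm of fully back; all at rest (x of coaster_red in the frame of dispenser between -0.081 and -0.065 m and y of coaster_red in the frame of dispenser between -0.015 and 0.015 m and z of coaster_red in the frame of dispenser between 0.01 and 0.018 m and angle between each of coaster_red, coaster_yellow, coaster_green, coaster_blue, coaster_white's own z axis and vertical below 0.08 rad and value of joint slide below 0.006 m and x of coaster_yellow in the frame of dispenser between -0.007 and 0.007 m and y of coaster_yellow in the frame of dispenser between -0.007 and 0.007 m and z of each of coaster_yellow, coaster_green, coaster_blue, coaster_white in the frame of dispenser below 0.06 m and x of coaster_green in the frame of dispenser between -0.007 and 0.007 m and y of coaster_green in the frame of dispenser between -0.007 and 0.007 m and x of coaster_blue in the frame of dispenser between -0.007 and 0.007 m and y of coaster_blue in the frame of dispenser between -0.007 and 0.007 m and x of coaster_white in the frame of dispenser between -0.007 and 0.007 m and y of coaster_white in the frame of dispenser between -0.007 and 0.007 m and z of each of coaster_green, coaster_blue, coaster_white in the frame of coaster_yellow above 0.006 m and z of each of coaster_blue, coaster_white in the frame of coaster_green above 0.006 m and z of coaster_white in the frame of coaster_blue above 0.006 m and horizontal distance between each of beaker_a, beaker_b and beaker_tray below 0.009 m and angle between each of beaker_a, beaker_b's own z axis and vertical below 0.12 rad and (z of beaker_a in the frame of beaker_tray between 0.0265 and 0.0365 m or z of beaker_a in the frame of beaker_tray between 0.057 and 0.069 m) and (z of beaker_b in the frame of beaker_tray between 0.0265 and 0.0365 m or z of beaker_b in the frame of beaker_tray between 0.057 and 0.069 m) and angle between beaker_tray's own z axis and vertical below 0.1 rad and z of beaker_tray in the frame of tray between 0 and 0.008 m and x of beaker_tray in the frame of tray between -0.042 and 0.042 m and y of beaker_tray in the frame of tray between -0.135 and 0.135 m and linear speed of each of coaster_red, coaster_yellow, coaster_green, coaster_blue, coaster_white, beaker_tray, beaker_a, beaker_b below 0.02 m/s); the robot touches nothing.
It fails at once if a beaker is tipped over (angle between any of beaker_tray, beaker_a, beaker_b's own z axis and vertical above 0.8 rad).
It fails at once if the letter opener or the spectacle case is shifted by more than 4 cm (distance of any of letter_opener, spectacle_case from where it was at the start of the episode above 0.04 m).
Of coaster_yellow, coaster_green, coaster_blue only 1 to 3 are there at a start; the rules pass over those that are not, and their reading is None.
At some moment in a run one of coaster_yellow, coaster_green, coaster_blue may be knocked a few centimetres aside while the robot is not near it.
It also fails if it takes over 208 s, if anything falls off the work surface, if the arm or the gripper's body presses on something with over 40 N, if the wrist force passes 120 N, or if a joint passes its speed limit or range.

ROBOT

A 7-joint arm with a two-finger parallel gripper is mounted at the origin on the work surface; the furniture and walls round the work are solid. World frame = base frame: x ahead of the robot, y to its left, z up, the work surface at z = 0. Lengths are in m, angles in rad, forces in N, time in s.
With the tool pointing down it reaches from about 0.4 to 0.85 m from the base axis. Payload 10.4 kg.
Tool frame: the origin (TCP) lies on the front face of the gripper's body, between the roots of the fingers; the fingertips stand 73 mm ahead of it and the grasp point (between the pads) lies 54 mm ahead of it; z points along the fingers, y is the line along which they close (so a half turn about z gives the same grasp; the last joint's range is limited). The gripper opens to 85 mm and grips with 20 to 120 N. Pads are 22 mm wide; open, the fingers measure 114 mm over their backs; the gripper's body (76 mm by 85 mm) begins 54 mm behind the grasp point. The pads swing forward as they close: fully open they stand 13 mm farther back than shut.
Start: joints at [1.169, 0.332, -0.065, 1.46, 0.022, 1.35, -0.088], TCP at [0.231, -0.581, 0.304] pointing down, gripper open.
Joint ranges: [-2.6, 2.6], [-0.5, 2.12], [-1.47, 1.34], [0.16, 2.42], [-1.27, 4.41], [0.06, 2.06], [-2.6, 2.6]. Speed limits (rad/s): [2.22, 2.22, 2.79, 2.79, 3.14, 3.14, 3.14].

INTERFACE

Orientations are given as a unit quaternion [x, y, z, w].
In Python, from workcell import manip gives the robot as it stands.
- The arm moves only by the shell command python3 -m jog 'ROWS' [FORCE]. ROWS is JSON, a list of rows, each an object with "grip": the gripper command: -1 is fully open, 1 is shut, values between are in proportion; "slide": the shift along the tool's x, y, z in cm, a list of three; "yaw": the turn about the tool's z in rad. A call has 1 to 8 rows; each row shifts and turns the commanded pose from where the row before left it, along the tool's axes as they then stand; what a row does not reach is not made up. A row lasts 1/10 s, in which the tool goes at most 50 mm and 8.59 degrees, less where a joint would pass 70% of its speed; a pose out of reach is approached as far as the arm can. A call with a gripper value outside its range is refused whole. The fingers move at their own pace and stop on an object; FORCE is the grip in N (left out, the last holds). Time passes only in rows, so rows that do not move let the fingers close. It gives the time, the measured TCP pose, the force, the opening and the grip force at its end, in the units of the state.
- manip.get_obs(): the state, without advancing time (a new reading comes with each control period).
- manip.camera(name): name is "side" or "top" or "wrist"; returns the picture (400x640x3 uint8, blue, green, red); there is no depth.
- manip.calibration(name): a dict with "vfov" (degrees; the focal length in pixels is half the picture's height over the tangent of half this angle, whatever the lens; pixels are square), "cx", "cy" (the principal point, pixels), "k1" (the pictures are not rectified: a ray, as slopes to the right and down, at radius r is drawn at 1 + k1 r^2 times it, then the intrinsics apply), "camera_from_world" (4x4, takes a point from world to camera coordinates). Camera axes: x right, y down, z forward; pixel columns grow to the right and rows downward; lengths in m; the calibration is good to about 2 mm. A picture is of the moment at which its call begins: read the wrist's pose just before it. calibration takes no time and is no camera call; for the wrist camera it gives the pose at the moment of the call.
- manip.hand_in(): hands the job in; it is judged then, once.
Trained networks look in the newest picture that a camera, given by its name, has taken for a name from the list of things; names that differ only in an ending like _2 or _b are one class to them, and where a whole thing is asked for, a point or a joint stands for the part that bears it (a point fixed in the world has none). Each returns a list of dicts, best first, with "conf" (0 to 1); they miss things now and then, are a little off and sometimes report something else, mostly with a low value. They report only what shows in the picture. A call takes as long as a camera call.
- manip.masks_of(thing, camera): "region" (400x640 bool, what is visible of it) and "centre" ([column, row] in pixels, amid what is visible of it).
The state is a dict: "clock": time; "joint_pos": joint angles; "joint_velocities": joint speeds; "tau": joint torques, N m; "position": TCP position; "ee_rot": TCP orientation; "ft_force": force on the tool from outside, world axes, zero at the start; "torque": the same for the moment, N m; "grip_width": opening from 0.0 (shut) to 1.0 (fully open); "grasp_force": force on a finger pad.
Only numpy, scipy, OpenCV 4.12 (cv2) and the standard library are available. Lean on these libraries where they do the work, as an engineer would, in place of code of your own. Each camera call takes 0.05 s, during which the arm holds its last target. There are 200 camera calls.

## Working session

There is one attempt and no reset: what is moved stays moved. The work goes in short steps, Python scripts to look and compute and a shell command to move; the robot and the scene stay as the last step left them, time stands still between calls to the robot, and variables do not carry over. Pictures are saved under pics/ and viewed, at most 14 in all, crops included, and the job is handed in when it is done.

```bash
ls; mkdir -p pics
cat > h.py <<'E'
import numpy as np, cv2, sys
from workcell import manip
from scipy.spatial.transform import Rotation as R
def cal(n):
    c=manip.calibration(n); f=200/np.tan(np.radians(c['vfov'])/2)
    return c,f,np.array(c['camera_from_world'])
def ray(n,px,C=None):
    c,f,T=C or cal(n)
    d=np.array([(px[0]-c['cx'])/f,(px[1]-c['cy'])/f]); u=d.copy()
    for _ in range(20): u=d/(1+c['k1']*(u@u))
    Rm=T[:3,:3]; o=-Rm.T@T[:3,3]
    return o,Rm.T@np.array([u[0],u[1],1])
def at(n,px,z,C=None):
    o,d=ray(n,px,C); return (o+d*(z-o[2])/d[2])
def proj(n,P,C=None):
    c,f,T=C or cal(n); p=T[:3,:3]@np.array(P)+T[:3,3]; u=p[:2]/p[2]; u=u*(1+c['k1']*(u@u))
    return np.array([c['cx'],c['cy']])+f*u
def sq(n,m,z,C=None):
    """min-area rect of the largest blob of a mask, put to height z"""
    cs,_=cv2.findContours(m.astype('uint8'),cv2.RETR_EXTERNAL,cv2.CHAIN_APPROX_NONE)
    k=max(cs,key=cv2.contourArea)[:,0,:].astype(float)
    C=C or cal(n)
    w=np.array([at(n,p,z,C)[:2] for p in k],dtype='float32')
    return cv2.minAreaRect(w*1000)
def st():
    o=manip.get_obs(); r=R.from_quat(o['ee_rot']).as_matrix()
    print('t',round(o['clock'],2),'pos',np.round(o['position'],4),'x',np.round(r[:,0],3),'y',np.round(r[:,1],3),'z',np.round(r[:,2],3),'F',np.round(o['ft_force'],1),'w',round(o['grip_width'],3),'g',o['grasp_force'])
    return o,r
E
cat > a.py <<'E'
from h import *
st()
for n in ['top','side','wrist']:
    im=manip.camera(n); cv2.imwrite(f'pics/{n}0.png',im)
    C=cal(n); print(n,'cam at',np.round(-C[2][:3,:3].T@C[2][:3,3],3),'axis',np.round(C[2][2,:3],2),C[0]['vfov'],C[0]['k1'])
    if n=='wrist': continue
    for t,z in [('coaster_red',.01),('coaster_yellow',.01),('coaster_green',.01),('coaster_blue',.01),('coaster_white',.01),('beaker_a',.09),('dispenser',.072),('slide',.064),('tray',.016),('spectacle_case',.034),('letter_opener',.005)]:
        for d in manip.masks_of(t,n)[:4]:
            if d['conf']<.2: continue
            r=sq(n,d['region'],z,C)
            print(n,t,round(d['conf'],2),np.round(d['centre']),d['region'].sum(),'rect',np.round(r[0]),np.round(r[1]),round(r[2],1))
E
python3 a.py
```

```text
pics
t 0.0 pos [ 0.231  -0.5804  0.3031] x [ 0.929  0.37  -0.   ] y [ 0.37  -0.929 -0.001] z [-0.001  0.001 -1.   ] F [ 0.  -0.5 -0.4] w 1.003 g 0.0
top cam at [ 0.375 -0.073  1.379] axis [ 0.12  0.02 -0.99] 46.34980506800126 -0.13865971021096898
top coaster_red 0.62 [194. 214.] 455 rect [502. 329.] [74. 66.] 89.9
top coaster_red 0.44 [202. 196.] 2350 rect [553. 310.] [ 98. 280.] 84.4
top coaster_yellow 0.51 [312. 188.] 2713 rect [601. -18.] [ 94. 291.] 10.1
top coaster_blue 0.75 [308. 246.] 407 rect [426. -11.] [62. 67.] 89.7
top coaster_blue 0.6 [316. 241.] 30 rect [440. -45.] [12. 15.] 89.7
top coaster_blue 0.57 [403. 252.] 476 rect [ 404. -292.] [64. 66.] 15.5
top coaster_white 0.37 [320. 237.] 28 rect [441. -45.] [12. 12.] 89.7
top beaker_a 0.9 [263. 250.] 387 rect [416. 113.] [61. 57.] 63.6
top beaker_a 0.84 [314. 246.] 406 rect [420. -19.] [61. 58.] 89.7
top dispenser 0.77 [311. 186.] 2591 rect [591. -22.] [ 87. 274.] 9.5
top dispenser 0.39 [302. 190.] 682 rect [586.   4.] [ 51. 121.] 11.0
top dispenser 0.23 [274. 246.] 81 rect [420.  81.] [56. 18.] 3.5
top slide 0.75 [302. 18
[... 745 characters left out ...]
.] 686 rect [425.  15.] [147.  58.] 82.6
side beaker_a 0.64 [386. 243.] 889 rect [420. 140.] [135.  61.] 79.7
side dispenser 0.75 [308. 231.] 2350 rect [591.  55.] [ 85. 276.] 9.1
side slide 0.86 [312. 233.] 549 rect [590.  60.] [ 49. 124.] 9.4
side slide 0.42 [381. 265.] 321 rect [428. 170.] [61. 64.] 14.1
side tray 0.84 [323. 332.] 5201 rect [552. 314.] [107. 281.] 84.8
side spectacle_case 0.71 [344. 138.] 500 rect [ 483. -433.] [ 72. 182.] 28.0
side spectacle_case 0.66 [366. 227.] 106 rect [445.  16.] [67. 20.] 85.4
side letter_opener 0.55 [273. 203.] 248 rect [ 701. -122.] [207.  19.] 87.7
wrist cam at [ 0.306 -0.552  0.373] axis [-0.29 -0.12 -0.95] 62.01824618087337 -0.01771252367717774
```

```bash
python3 -c "
import cv2
im=cv2.imread('pics/top0.png')[120:290,140:500]; cv2.imwrite('pics/topc.png',cv2.resize(im,None,fx=2.2,fy=2.2,interpolation=cv2.INTER_CUBIC))
im=cv2.imread('pics/side0.png')[110:380,170:470]; cv2.imwrite('pics/sidec.png',cv2.resize(im,None,fx=2.2,fy=2.2,interpolation=cv2.INTER_CUBIC))"
```

```text
(no output)
```

View pics/topc.png

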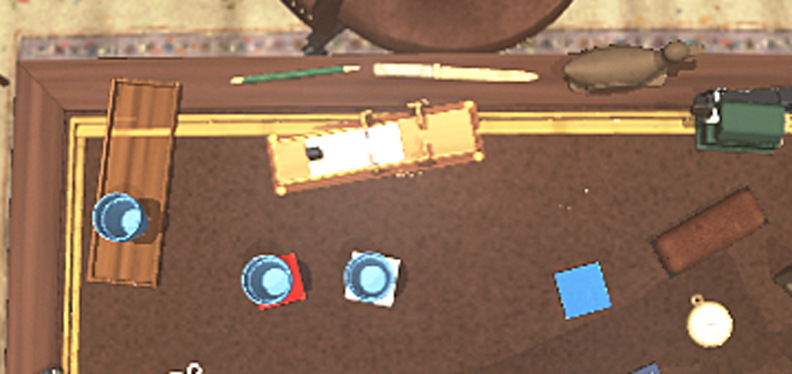

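View pics/sidec.png

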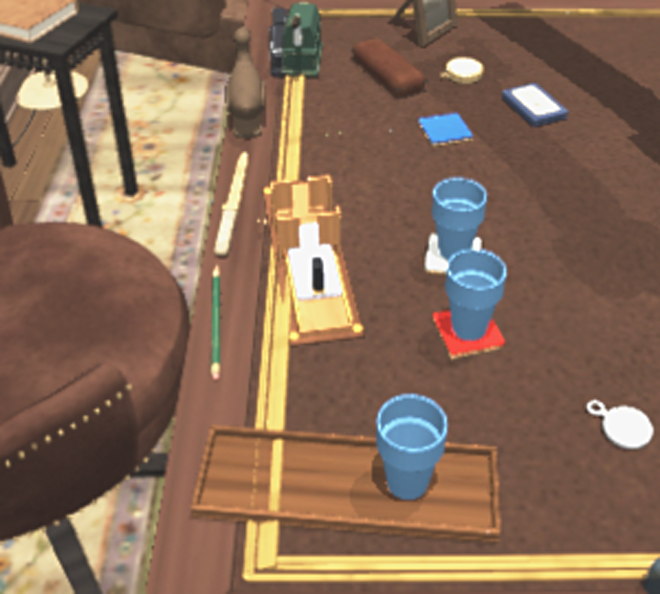

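Two beakers stand on the red coaster (crop 285,280) and the white one (375,278). The blue coaster is bare at (583,290), the tray beaker is at (120,217), and the slide tab is at (313,153). I see no yellow or green coaster so far, so I'll check the rest of the top view.

```bash
python3 -c "
import cv2,numpy as np
a=cv2.imread('pics/top0.png');b=cv2.imread('pics/wrist0.png')
cv2.imwrite('pics/tw.png',np.vstack([cv2.resize(a[100:],(600,281)),cv2.resize(b[:,:],(480,300)).repeat(1,0) if 0 else cv2.copyMakeBorder(cv2.resize(b,(480,300)),0,0,0,120,0)]))"
```

```text
(no output)
```

View pics/tw.png

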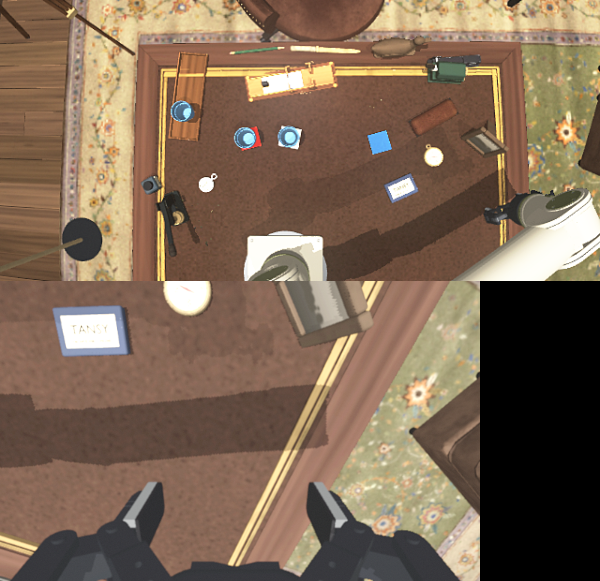

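Only red, blue and white coasters are present. I'll move to a hover by the dispenser, with the tool x axis along the dispenser's x, and look from close by.

```bash
python3 -m jog '[{"grip":-1,"slide":[0,0,-1],"yaw":-0.14},{"grip":-1,"slide":[0,0,-1],"yaw":-0.14},{"grip":-1,"slide":[0,0,-1],"yaw":-0.14},{"grip":-1,"slide":[0,0,0],"yaw":-0.14},{"grip":-1,"slide":[0,0,0],"yaw":-0.14},{"grip":-1,"slide":[0,0,0],"yaw":-0.14},{"grip":-1,"slide":[0,0,0],"yaw":-0.14},{"grip":-1,"slide":[0,0,0],"yaw":-0.14}]' 
python3 -m jog '[{"grip":-1,"slide":[0,0,0],"yaw":-0.14},{"grip":-1,"slide":[0,0,0],"yaw":-0.1},{"grip":-1,"slide":[3.4,2.3,0],"yaw":0},{"grip":-1,"slide":[3.4,2.3,0],"yaw":0},{"grip":-1,"slide":[3.4,2.3,0],"yaw":0},{"grip":-1,"slide":[3.4,2.3,0],"yaw":0},{"grip":-1,"slide":[3.4,2.3,0],"yaw":0},{"grip":-1,"slide":[3.4,2.3,0],"yaw":0}]'
python3 -m jog '[{"grip":-1,"slide":[3.4,2.3,0],"yaw":0},{"grip":-1,"slide":[3.4,2.3,0],"yaw":0},{"grip":-1,"slide":[3.4,2.3,0],"yaw":0},{"grip":-1,"slide":[3.4,2.3,0],"yaw":0},{"grip":-1,"slide":[3.4,2.3,0],"yaw":0},{"grip":-1,"slide":[3.4,2.3,0],"yaw":0},{"grip":-1,"slide":[0,0,0],"yaw":0},{"grip":-1,"slide":[0,0,0],"yaw":0}]'
cat > b.py <<'E'
from h import *
k=sys.argv[1]; st(); C=cal('wrist'); im=manip.camera('wrist'); cv2.imwrite(f'pics/w{k}.png',im)
import pickle; pickle.dump(C,open(f'pics/w{k}.pkl','wb'))
for t,z in [('coaster_red',.01),('coaster_blue',.01),('coaster_white',.01),('beaker_a',.1),('slide',.022)]:
    for d in manip.masks_of(t,'wrist')[:3]:
        if d['conf']<.3: continue
        r=sq('wrist',d['region'],z,C)
        print(t,round(d['conf'],2),np.round(d['centre']),d['region'].sum(),'rect',np.round(r[0],1),np.round(r[1],1),round(r[2],1))
E
python3 b.py 1
```

```text
clock: 2.05
position: [0.2311, -0.5807, 0.334]
ee_rot: [0.73, 0.683, -0.0, 0.0]
ft_force: [0.0, -0.0, 0.0]
grip_width: 1.002
grasp_force: 0.0
clock: 2.85
position: [0.3335, -0.3549, 0.3341]
ee_rot: [0.645, 0.764, -0.0, 0.0]
ft_force: [0.6, 0.4, 0.3]
grip_width: 1.0
grasp_force: 0.0
clock: 3.65
position: [0.4352, -0.1317, 0.3341]
ee_rot: [0.644, 0.765, -0.0, 0.0]
ft_force: [-0.5, -1.1, 0.2]
grip_width: 0.997
grasp_force: 0.0
t 3.65 pos [ 0.4352 -0.1317  0.3341] x [-0.169  0.986 -0.001] y [0.986 0.169 0.   ] z [ 0.    -0.001 -1.   ] F [-0.5 -1.1  0.2] w 0.997 g 0.0
coaster_blue 0.97 [273. 274.] 1979 rect [ 403.  -292.9] [62.7 65.7] 14.8
coaster_white 0.58 [328.  88.] 358 rect [439.3 -47.7] [26.9 14.7] 29.0
beaker_a 0.87 [319.  50.] 4660 rect [419.3 -17.1] [60.9 61. ] 62.7
slide 0.97 [480.  56.] 5746 rect [589.1  28.9] [55.6 79.6] 10.0
```

View pics/w1.png

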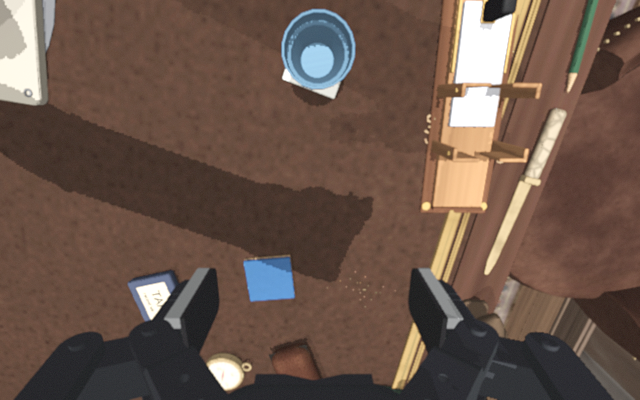

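The wrist view shows the beaker on white at (318,50), blue at (270,278), the dispenser with shaft walls at rows 90 and 155, the lip at (455,207) and the tab at (498,8). I'll centre the camera over the dispenser.

```bash
python3 -m jog '[{"grip":-1,"slide":[2.5,3,0],"yaw":0},{"grip":-1,"slide":[2.5,3,0],"yaw":0},{"grip":-1,"slide":[2.5,3,0],"yaw":0},{"grip":-1,"slide":[2.5,3,0],"yaw":0},{"grip":-1,"slide":[2,2.5,0],"yaw":0},{"grip":-1,"slide":[0,0,0],"yaw":0},{"grip":-1,"slide":[0,0,0],"yaw":0}]'; python3 b.py 2
```

```text
clock: 4.65
position: [0.558, 0.0103, 0.3334]
ee_rot: [0.645, 0.764, -0.0, -0.001]
ft_force: [-0.2, -0.7, 0.4]
grip_width: 0.999
grasp_force: 0.0
t 4.65 pos [0.558  0.0103 0.3334] x [-0.168  0.986  0.001] y [ 0.986  0.168 -0.001] z [-0.001  0.001 -1.   ] F [-0.2 -0.7  0.4] w 0.999 g 0.0
coaster_red 0.93 [216.  65.] 1384 rect [419.3 110.1] [62.1 61.8] 14.2
coaster_red 0.33 [402. 260.] 1662 rect [ 698.4 -124.8] [216.3  20.4] 87.0
beaker_a 0.71 [172.  42.] 5394 rect [422.9 112.1] [71.9 60.6] 9.1
```

View pics/w2.png

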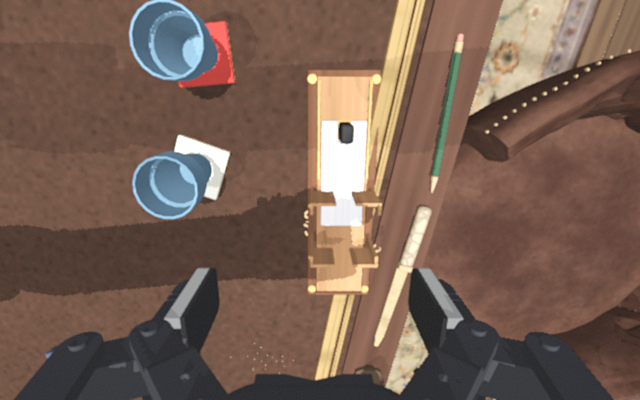

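```bash
python3 -c "
import cv2
im=cv2.imread('pics/w2.png')[65:305,285:405]; cv2.imwrite('pics/w2c.png',cv2.resize(im,None,fx=4,fy=2.5,interpolation=cv2.INTER_CUBIC)[:600])"
python3 - <<'E'
from h import *
import pickle
C=pickle.load(open('pics/w2.pkl','rb'))
for p,z in [((312,79),.03),((376,79),.03),((312,289),.03),((365,289),.03),((346,127),.064)]: print(p,np.round(at('wrist',p,z,C),4))
E
```

```text
(312, 79) [0.5406 0.1048 0.03  ]
(376, 79) [0.6069 0.1161 0.03  ]
(312, 289) [ 0.5824 -0.145   0.03  ]
(365, 289) [ 0.6498 -0.1337  0.03  ]
(346, 127) [0.5818 0.0648 0.064 ]
```

View pics/w2c.png

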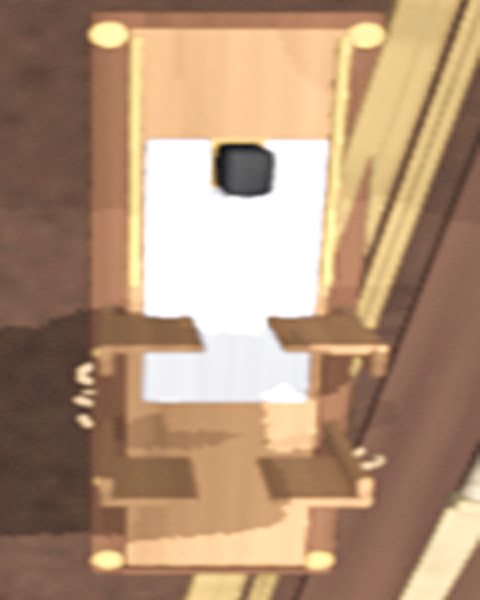

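Run:
```python
from h import *
import pickle
C=pickle.load(open('pics/w2.pkl','rb'))
def P(x,y,z): return at('wrist',(285+x/4,65+y/2.5),z,C)[:2]
L=[P(97,348,.072),P(388,348,.072),P(97,500,.072),P(372,500,.072)]
print('wall corners',np.round(L,4),'sizes',np.linalg.norm(L[0]-L[1]),np.linalg.norm(L[2]-L[3]),np.linalg.norm(L[0]-L[2]))
print('c',np.mean(L,0))
Q=[P(145,140,.022),P(328,140,.022),P(142,402,.022),P(310,402,.022)]
print('plate',np.round(Q,4),np.linalg.norm(Q[0]-Q[1]),np.linalg.norm(Q[2]-Q[3]))
a=(Q[0]+Q[1])/2;b=(Q[2]+Q[3])/2; v=a-b;print('plate axis deg',np.degrees(np.arctan2(v[1],v[0])),'len',np.linalg.norm(v),'mid line',a,b)
B=[P(108,35,.03),P(367,35,.03),P(107,560,.03),P(320,560,.03)]
a=(B[0]+B[1])/2;b=(B[2]+B[3])/2; v=a-b;print('ball axis',np.degrees(np.arctan2(v[1],v[0])),np.linalg.norm(v),a,b, np.linalg.norm(B[0]-B[1]))
t=P(246,180,.064);print('tab top',t,P(246,190,.064))
```

```text
wall corners [[ 0.5585 -0.0185]
 [ 0.6335 -0.0059]
 [ 0.5701 -0.0888]
 [ 0.6456 -0.0761]] sizes 0.07610238241025591 0.07657306655384477 0.07121345292003749
c [ 0.60192682 -0.04732749]
plate [[ 0.5579  0.0636]
 [ 0.6081  0.0721]
 [ 0.5788 -0.0601]
 [ 0.6297 -0.0515]] 0.05094298467109802 0.051678294017291876
plate axis deg 99.74932572785166 len 0.12542122185464183 mid line [0.58300668 0.06783371] [ 0.60424525 -0.05577619]
ball axis 99.4977733663736 0.253386185522134 [0.57412131 0.11055073] [ 0.61593238 -0.13936204] 0.06805853470582032
tab top [0.58417607 0.05518898] [0.58495925 0.05128014]
```

The measured shaft is 76 x 72 mm over its walls, as it should be. Its centre is about (0.602,-0.0475) with axis 99.6°, and the slide stands near 0.044 in. I'll grip the tab and draw it back.

```bash
python3 -m jog '[{"grip":0,"slide":[1.4,1.1,1],"yaw":0},{"grip":0,"slide":[1.4,1.1,2.5],"yaw":0},{"grip":0,"slide":[1.4,1.1,4],"yaw":0},{"grip":0,"slide":[0,0,4],"yaw":0},{"grip":0,"slide":[0,0,4],"yaw":0},{"grip":0,"slide":[0,0,2],"yaw":0},{"grip":0,"slide":[0,0,0],"yaw":0},{"grip":0,"slide":[0,0,0],"yaw":0}]' 
python3 b.py 3
```

```text
clock: 5.75
position: [0.5838, 0.057, 0.1598]
ee_rot: [0.645, 0.764, 0.0, 0.0]
ft_force: [-0.3, 0.5, 1.0]
grip_width: 0.502
grasp_force: 0.0
t 5.75 pos [0.5838 0.057  0.1598] x [-0.167  0.986 -0.   ] y [0.986 0.167 0.001] z [ 0.001  0.    -1.   ] F [-0.3  0.5  1. ] w 0.502 g 0.0
coaster_red 0.81 [95. 98.] 5237 rect [420.8 111.4] [65.4 61.7] 14.2
coaster_red 0.47 [314. 236.] 27181 rect [590.  17.] [ 95.8 213.4] 10.1
coaster_blue 0.58 [312. 237.] 27511 rect [590.8  16.9] [ 96.9 213.1] 9.5
coaster_white 0.78 [104. 249.] 3850 rect [423.5 -12.6] [67.6 65.1] 78.5
coaster_white 0.68 [314. 263.] 9182 rect [593.7   1.1] [ 52.8 132.5] 9.5
beaker_a 0.88 [37. 96.] 7637 rect [472.2 113.4] [46.1 35. ] 83.4
beaker_a 0.67 [ 39. 310.] 9882 rect [454.1  12.4] [107.2  39. ] 62.2
slide 0.64 [313. 260.] 9210 rect [592.6   8.9] [ 49.6 125.9] 9.4
```

View pics/w3.png

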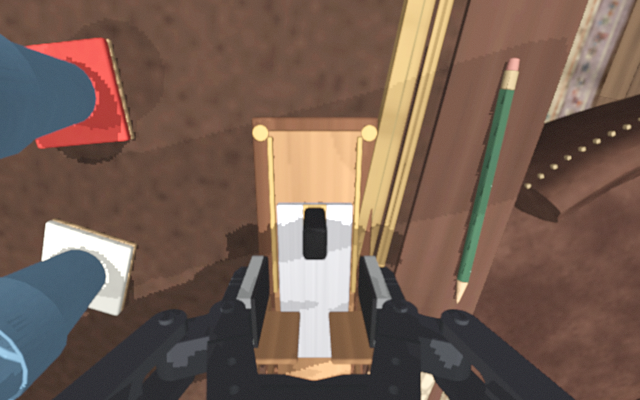

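The tab sits between the fingers at columns 303-327, with its top face near row 245. I'll check it against the tool axis, then grip.

Run:
```python
from h import *
import pickle
C=pickle.load(open('pics/w3.pkl','rb'))
for p in [(315,230),(315,258),(315,246)]: print(p,at('wrist',p,.064,C))
print('base',at('wrist',(315,207),.022,C)); print('tcp axis at .064',proj('wrist',(.5838,.057,.064),C))
im=cv2.imread('pics/w3.png')[195:265,290:340,:]; print(im[::3,25].mean(1).round())
```

```text
(315, 230) [0.58289851 0.06810629 0.064     ]
(315, 258) [0.58568226 0.0516582  0.064     ]
(315, 246) [0.58446902 0.05882657 0.064     ]
base [0.58334479 0.0669758  0.022     ]
tcp axis at .064 [313.23362554 248.81932139]
[193. 194. 194. 177. 135.  36.  36.  37.  40.  39.  36.  46.  46.  43.
  46.  45.  46.  45.  45.  42.  47.  32. 234. 232.]
```

```bash
python3 -m jog '[{"grip":0,"slide":[0.3,0,2.7],"yaw":0},{"grip":0,"slide":[0,0,2.7],"yaw":0},{"grip":0,"slide":[0,0,0],"yaw":0},{"grip":1,"slide":[0,0,0],"yaw":0},{"grip":1,"slide":[0,0,0],"yaw":0},{"grip":1,"slide":[0,0,0],"yaw":0},{"grip":1,"slide":[0,0,0],"yaw":0},{"grip":1,"slide":[0,0,0],"yaw":0}]' 50
python3 -m jog '[{"grip":1,"slide":[1,0,0],"yaw":0},{"grip":1,"slide":[1,0,0],"yaw":0},{"grip":1,"slide":[0.8,0,0],"yaw":0},{"grip":1,"slide":[0.4,0,0],"yaw":0},{"grip":1,"slide":[0,0,0],"yaw":0}]'
python3 -m jog '[{"grip":1,"slide":[0.4,0,0],"yaw":0},{"grip":1,"slide":[0.3,0,0],"yaw":0},{"grip":1,"slide":[0,0,0],"yaw":0}]'
python3 -m jog '[{"grip":1,"slide":[0.3,0,0],"yaw":0},{"grip":1,"slide":[0.2,0,0],"yaw":0},{"grip":1,"slide":[0,0,0],"yaw":0}]'
```

```text
clock: 6.85
position: [0.5838, 0.0604, 0.1066]
ee_rot: [0.645, 0.764, 0.001, 0.001]
ft_force: [-1.6, 0.1, 7.2]
grip_width: 0.158
grasp_force: 51.6
clock: 7.35
position: [0.5784, 0.0927, 0.1066]
ee_rot: [0.645, 0.764, 0.001, 0.001]
ft_force: [-0.6, 0.8, 6.9]
grip_width: 0.155
grasp_force: 51.5
clock: 7.65
position: [0.5773, 0.0991, 0.1066]
ee_rot: [0.645, 0.764, 0.001, 0.001]
ft_force: [-0.4, -0.5, 6.9]
grip_width: 0.158
grasp_force: 51.6
clock: 7.95
position: [0.5767, 0.1029, 0.1066]
ee_rot: [0.646, 0.764, 0.0, 0.001]
ft_force: [-0.7, -2.4, 6.5]
grip_width: 0.158
grasp_force: 51.7
```

```bash
python3 -m jog '[{"grip":1,"slide":[0.2,0,0],"yaw":0},{"grip":1,"slide":[0.2,0,0],"yaw":0},{"grip":1,"slide":[0,0,0],"yaw":0}]'
python3 -m jog '[{"grip":1,"slide":[0.2,0,0],"yaw":0},{"grip":1,"slide":[0.2,0,0],"yaw":0},{"grip":1,"slide":[0,0,0],"yaw":0}]'
```

```text
clock: 8.25
position: [0.5767, 0.1034, 0.1065]
ee_rot: [0.647, 0.763, -0.001, 0.003]
ft_force: [0.3, -13.0, 9.4]
grip_width: 0.157
grasp_force: 52.1
clock: 8.55
position: [0.5767, 0.1038, 0.1064]
ee_rot: [0.648, 0.762, -0.003, 0.004]
ft_force: [1.0, -24.1, 12.7]
grip_width: 0.155
grasp_force: 52.4
```

The slide hit its stop at y≈0.103, which agrees with the shaft centre. I'll relax, release and rise, and work out the hover over beaker A.

```bash
python3 -m jog '[{"grip":1,"slide":[-0.4,0,0],"yaw":0},{"grip":1,"slide":[-0.3,0,0],"yaw":0},{"grip":0,"slide":[0,0,0],"yaw":0},{"grip":0,"slide":[0,0,0],"yaw":0},{"grip":0,"slide":[0,0,0],"yaw":0},{"grip":0,"slide":[0,0,-3],"yaw":0},{"grip":-1,"slide":[0,0,-5],"yaw":0},{"grip":-1,"slide":[0,0,-5],"yaw":0}]'
python3 -m jog '[{"grip":-1,"slide":[0,0,-5],"yaw":0},{"grip":-1,"slide":[0,0,-2],"yaw":0},{"grip":-1,"slide":[-2,-4,0],"yaw":0},{"grip":-1,"slide":[-2,-4,0],"yaw":0},{"grip":-1,"slide":[-2,-4,0],"yaw":0},{"grip":-1,"slide":[-1.5,-3,0],"yaw":0},{"grip":-1,"slide":[0,0,0],"yaw":0},{"grip":-1,"slide":[0,0,0],"yaw":0}]'
python3 b.py 4
python3 - <<'E'
from h import *
for n in ['top','side']:
    manip.camera(n);C=cal(n)
    for d in manip.masks_of('beaker_a',n):
        r=d['region'];ys,xs=np.where(r)
        print(n,d['conf'],d['centre'],[np.round(sq(n,r,z,C)[:2],1).tolist() for z in (.094,.1)])
    for d in manip.masks_of('slide',n)[:1]: print('slide',np.round(sq(n,d['region'],.022,C)[:2],1))
E
```

```text
clock: 9.35
position: [0.5747, 0.1049, 0.2359]
ee_rot: [0.645, 0.764, -0.0, -0.001]
ft_force: [0.9, 0.2, -0.1]
grip_width: 0.82
grasp_force: 0.0
clock: 10.15
position: [0.4399, 0.0053, 0.3052]
ee_rot: [0.646, 0.764, -0.0, 0.001]
ft_force: [0.5, 0.1, -0.7]
grip_width: 0.996
grasp_force: 0.0
t 10.15 pos [0.4399 0.0053 0.3052] x [-0.166  0.986 -0.002] y [0.986 0.166 0.001] z [ 0.001 -0.002 -1.   ] F [ 0.5  0.1 -0.7] w 0.996 g 0.0
coaster_red 0.6 [321.  93.] 324 rect [442.9  87.3] [28.4 10.9] 42.0
coaster_red 0.31 [454. 147.] 5773 rect [589.8  47.8] [ 57.4 129.8] 8.9
coaster_blue 0.76 [248. 365.] 1297 rect [ 401.7 -286.8] [65.7 61.2] 16.9
coaster_white 0.64 [301. 167.] 1062 rect [4.229e+02 4.000e-01] [33.3 63.3] 80.8
beaker_a 0.93 [288. 208.] 4130 rect [419.1 -12.4] [60.7 68.9] 9.9
beaker_a 0.55 [308.  54.] 5535 rect [416.4 111.3] [60.1 60.8] 9.5
slide 0.86 [453. 148.] 5834 rect [585.2  49.1] [ 56.6 125.1] 9.4
top 0.43 [318.6, 243.5] [[[419.5, -38.4], [16.5, 46.6]], [[419.3, -38.5], [16.4, 46.4]]]
slide [[588.5  52.3]
 [ 46.9 129.3]]
side 0.8 [376.5, 205.0] [[[422.8, 20.0], [145.0, 61.5]], [[424.1, 27.4], [143.6, 60.9]]]
side 0.66 [383.0, 243.3] [[[420.6, 143.4], [140.6, 60.8]], [[421.9, 149.6], [139.3, 60.2]]]
slide [[584.6  54.3]
 [ 50.6 137.3]]
```

View pics/w4.png

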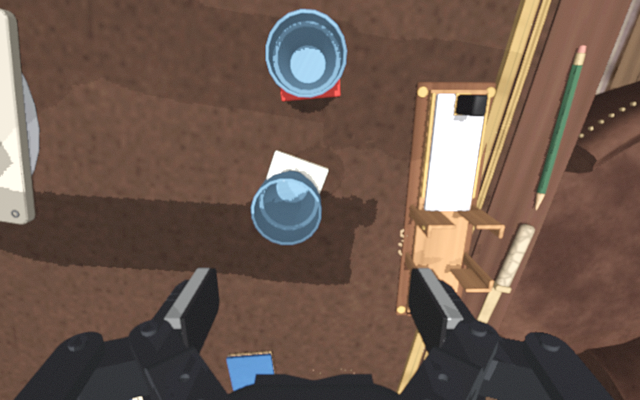

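Both beakers show clearly, A's rim at (307,54) and B's at (287,207). I'll grasp A at the collar.

```bash
python3 -m jog '[{"grip":-1,"slide":[3.6,-0.2,0],"yaw":0},{"grip":-1,"slide":[3.6,-0.2,0],"yaw":0},{"grip":-1,"slide":[3.6,-0.2,0],"yaw":0},{"grip":-1,"slide":[0,0,4],"yaw":0},{"grip":-1,"slide":[0,0,4],"yaw":0},{"grip":-1,"slide":[0,0,4],"yaw":0},{"grip":-1,"slide":[0,0,2.6],"yaw":0},{"grip":-1,"slide":[0,0,2],"yaw":0}]'
python3 -m jog '[{"grip":-1,"slide":[0,0,0],"yaw":0},{"grip":1,"slide":[0,0,0],"yaw":0},{"grip":1,"slide":[0,0,0],"yaw":0},{"grip":1,"slide":[0,0,0],"yaw":0},{"grip":1,"slide":[0,0,0],"yaw":0},{"grip":1,"slide":[0,0,0],"yaw":0},{"grip":1,"slide":[0,0,0],"yaw":0}]' 30
python3 b.py 5
```

```text
clock: 11.55
position: [0.4154, 0.1109, 0.1371]
ee_rot: [0.645, 0.764, -0.0, -0.001]
ft_force: [-0.6, -0.3, 0.8]
grip_width: 1.001
grasp_force: 0.0
clock: 12.25
position: [0.4168, 0.1111, 0.1403]
ee_rot: [0.645, 0.764, 0.0, 0.001]
ft_force: [-2.1, -0.2, 7.5]
grip_width: 0.728
grasp_force: 31.9
t 12.25 pos [0.4168 0.1111 0.1403] x [-0.167  0.986 -0.001] y [0.986 0.167 0.002] z [ 0.002 -0.001 -1.   ] F [-2.1 -0.2  7.5] w 0.728 g 31.947888247668743
coaster_red 0.71 [311. 192.] 3201 rect [413.  126.2] [61.5 34.9] 13.4
coaster_white 0.89 [265. 369.] 654 rect [395.6 -12.6] [33.6 15.6] 77.0
beaker_a 0.85 [285. 370.] 357 rect [412.  81.] [19.5  5.9] 1.0
beaker_a 0.73 [317. 294.] 20561 rect [415.9 116.2] [66.7 66. ] 55.3
slide 0.9 [555. 305.] 7619 rect [586.9  84.7] [61.6 95.5] 57.6
slide 0.74 [314. 291.] 20269 rect [425.   64.2] [113.9 111.9] 57.1
```

View pics/w5.png

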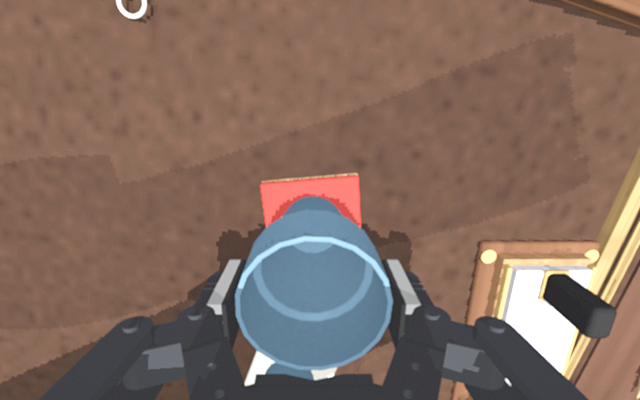

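Beaker A is gripped (62 mm) and its rim is centred at about (315,303). I'll lift it and look ahead at the tray beaker.

```bash
python3 -m jog '[{"grip":1,"slide":[0,0,-2],"yaw":0},{"grip":1,"slide":[0,0,-4],"yaw":0},{"grip":1,"slide":[0,0,-4],"yaw":0},{"grip":1,"slide":[0,0,-4],"yaw":0},{"grip":1,"slide":[3,3.2,0],"yaw":0},{"grip":1,"slide":[3,3.2,0],"yaw":0},{"grip":1,"slide":[0,0,0],"yaw":0},{"grip":1,"slide":[0,0,0],"yaw":0}]'
cat > c.py <<'E'
from h import *
k=sys.argv[1]; zs=float(sys.argv[2]); o,r=st(); C=cal('wrist'); im=manip.camera('wrist'); cv2.imwrite(f'pics/w{k}.png',im)
for d in manip.masks_of('beaker_a','wrist'):
    cs,_=cv2.findContours(d['region'].astype('uint8'),0,1); kk=max(cs,key=cv2.contourArea)[:,0,:]
    w=np.array([at('wrist',p,zs,C)[:2] for p in kk],dtype='float32'); 
    print(round(d['conf'],2),np.round(d['centre']),d['region'].sum(),'bbox',kk.min(0),kk.max(0),'rect@z',[np.round(v,1) for v in cv2.minAreaRect(w*1000)])
E
python3 c.py 6 .094
python3 - <<'E'
from h import *
T=cal('wrist')
E
```

```text
clock: 13.35
position: [0.4691, 0.1816, 0.2789]
ee_rot: [0.645, 0.765, 0.0, -0.001]
ft_force: [-0.5, 0.2, -1.2]
grip_width: 0.722
grasp_force: 33.6
t 13.35 pos [0.4691 0.1816 0.2789] x [-0.169  0.986  0.002] y [ 0.986  0.169 -0.001] z [-0.002  0.002 -1.   ] F [-0.5  0.2 -1.2] w 0.722 g 33.585802763700485
0.75 [245. 358.] 1020 bbox [232 328] [264 384] rect@z [array([433.5,  18.4]), array([26.4, 65. ]), np.float64(23.3)]
0.61 [313. 291.] 20171 bbox [235 197] [392 370] rect@z [array([484.7,  90.8]), array([155.1, 150.6]), np.float64(58.4)]
```

View pics/w6.png

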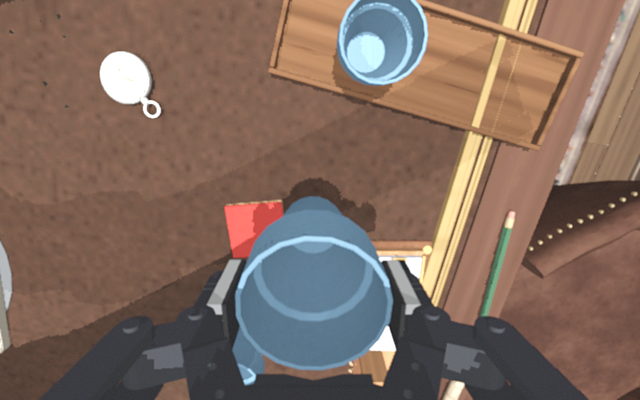

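```bash
cat > fit.py <<'E'
from h import *
from scipy.optimize import least_squares
def circ(n,im,box,z,C,rfix=None,low=None):
    x0,y0,x1,y1=box; hsv=cv2.cvtColor(im,cv2.COLOR_BGR2HSV)
    m=np.zeros(im.shape[:2],'uint8'); m[y0:y1,x0:x1]=cv2.inRange(hsv,(92,60,60),(115,255,255))[y0:y1,x0:x1]
    m=cv2.morphologyEx(m,cv2.MORPH_OPEN,np.ones((3,3)))
    cs,_=cv2.findContours(m,0,1); k=cv2.convexHull(max(cs,key=cv2.contourArea))[:,0,:]
    k=np.array([p for p in k if x0+1<p[0]<x1-2 and y0+1<p[1]<y1-2])
    if low is not None: k=k[k[:,1]>low]
    w=np.array([at(n,p,z,C)[:2] for p in k])
    f=lambda q: np.hypot(*(w-q[:2]).T)-(q[2] if rfix is None else rfix)
    s=least_squares(f,list(w.mean(0))+[.031],loss='soft_l1',f_scale=.001)
    return s.x,np.abs(s.fun).max(),len(k)
E
python3 - <<'E'
from fit import *
C=cal('wrist'); im=cv2.imread('pics/w6.png'); o,r=st()
print('tray',circ('wrist',im,(325,0,440,95),.094,C),circ('wrist',im,(325,0,440,95),.094,C,.031))
for low in (240,270): print('held',circ('wrist',im,(234,230,395,372),o['position'][2]-.0403,C,low=low))
E
```

```text
t 13.45 pos [0.4688 0.1804 0.2794] x [-0.167  0.986 -0.001] y [0.986 0.167 0.001] z [ 0.001 -0.001 -1.   ] F [ 0.1 -0.8 -0.4] w 0.725 g 33.58751155436039
tray (array([0.49569756, 0.30374796, 0.03032484]), np.float64(0.0018829032849814673), 25) (array([0.4952525 , 0.30414194, 0.031     ]), np.float64(0.0021723886545988447), 25)
held (array([0.46751827, 0.18320612, 0.03165237]), np.float64(0.011171902679186184), 20)
held (array([0.46803553, 0.18262045, 0.03099281]), np.float64(0.011673708312820129), 16)
```

```bash
python3 -m jog '[{"grip":1,"slide":[3.0,1.2,0],"yaw":0},{"grip":1,"slide":[3.0,1.2,0],"yaw":0},{"grip":1,"slide":[3.0,1.2,0],"yaw":0},{"grip":1,"slide":[2.5,1.1,0],"yaw":0},{"grip":1,"slide":[0,0,0],"yaw":0},{"grip":1,"slide":[0,0,3],"yaw":0},{"grip":1,"slide":[0,0,3],"yaw":0},{"grip":1,"slide":[0,0,0],"yaw":0}]'
python3 -m jog '[{"grip":1,"slide":[0,0,1.5],"yaw":0},{"grip":1,"slide":[0,0,1.5],"yaw":0},{"grip":1,"slide":[0,0,0],"yaw":0}]'
python3 -m jog '[{"grip":1,"slide":[0,0,1],"yaw":0},{"grip":1,"slide":[0,0,0.6],"yaw":0},{"grip":1,"slide":[0,0,0],"yaw":0}]'
```

```text
clock: 14.25
position: [0.4955, 0.2991, 0.2165]
ee_rot: [0.646, 0.763, -0.003, 0.0]
ft_force: [0.2, -0.3, -0.4]
grip_width: 0.725
grasp_force: 33.6
clock: 14.55
position: [0.496, 0.3012, 0.1876]
ee_rot: [0.645, 0.764, -0.001, -0.0]
ft_force: [-0.9, 0.3, -0.8]
grip_width: 0.727
grasp_force: 33.6
clock: 14.85
position: [0.496, 0.3019, 0.1721]
ee_rot: [0.645, 0.764, -0.0, -0.0]
ft_force: [-0.2, 0.6, -1.5]
grip_width: 0.722
grasp_force: 33.6
```

```bash
python3 -m jog '[{"grip":1,"slide":[0,0,0.3],"yaw":0},{"grip":1,"slide":[0,0,0.2],"yaw":0},{"grip":1,"slide":[0,0,0],"yaw":0}]'
python3 -m jog '[{"grip":1,"slide":[0,0,0.2],"yaw":0},{"grip":1,"slide":[0,0,0],"yaw":0},{"grip":1,"slide":[0,0,0],"yaw":0}]'
```

```text
clock: 15.15
position: [0.4963, 0.3023, 0.168]
ee_rot: [0.645, 0.764, 0.0, -0.0]
ft_force: [0.3, 1.2, -0.8]
grip_width: 0.727
grasp_force: 33.6
clock: 15.45
position: [0.4964, 0.3022, 0.1661]
ee_rot: [0.645, 0.764, 0.0, 0.0]
ft_force: [0.5, 1.5, 0.8]
grip_width: 0.725
grasp_force: 33.7
```

```bash
python3 -m jog '[{"grip":-1,"slide":[0,0,0],"yaw":0},{"grip":-1,"slide":[0,0,0],"yaw":0},{"grip":-1,"slide":[0,0,0],"yaw":0},{"grip":-1,"slide":[0,0,0],"yaw":0},{"grip":-1,"slide":[0,0,-2],"yaw":0},{"grip":-1,"slide":[0,0,-4],"yaw":0},{"grip":-1,"slide":[0,0,-5],"yaw":0},{"grip":-1,"slide":[0,0,-3],"yaw":0}]'
python3 -m jog '[{"grip":-1,"slide":[-3.5,-1.5,0],"yaw":0},{"grip":-1,"slide":[-3.5,-1.5,0],"yaw":0},{"grip":-1,"slide":[-3.5,-1.5,0],"yaw":0},{"grip":-1,"slide":[-3.5,-1.5,0],"yaw":0},{"grip":-1,"slide":[-3.5,-1.5,0],"yaw":0},{"grip":-1,"slide":[-3.2,-1.6,0],"yaw":0},{"grip":-1,"slide":[-3,-1.6,0],"yaw":0},{"grip":-1,"slide":[0,0,0],"yaw":0}]'
python3 -m jog '[{"grip":-1,"slide":[0,0,0],"yaw":0}]'
cat >> b.py <<'E'
from fit import *
m=manip.masks_of('beaker_a','wrist')
for d in m[:2]:
    ys,xs=np.where(d['region']); b=(max(xs.min()-8,0),max(ys.min()-8,0),xs.max()+8,ys.max()+8)
    print('circ',circ('wrist',im,b,.1,C))
# side check of the stack
s=manip.camera('side'); cv2.imwrite(f'pics/s{k}.png',s)
E
python3 b.py 7
python3 -c "
import cv2,numpy as np
a=cv2.imread('pics/w7.png');b=cv2.imread('pics/s7.png')[200:380,220:460]
cv2.imwrite('pics/v7.png',np.vstack([cv2.resize(a,(480,300)),cv2.resize(b,(480,300))[:,:480]]))"
```

```text
clock: 16.25
position: [0.4963, 0.3027, 0.3094]
ee_rot: [0.645, 0.764, 0.001, 0.0]
ft_force: [0.4, 0.4, -0.7]
grip_width: 1.004
grasp_force: 0.0
clock: 17.05
position: [0.4294, 0.0461, 0.3058]
ee_rot: [0.648, 0.762, -0.001, 0.001]
ft_force: [0.5, 0.1, 0.1]
grip_width: 1.0
grasp_force: 0.0
clock: 17.15
position: [0.4303, 0.05, 0.306]
ee_rot: [0.646, 0.763, -0.0, 0.001]
ft_force: [0.3, 0.7, -0.3]
grip_width: 0.997
grasp_force: 0.0
t 17.15 pos [0.4303 0.05   0.306 ] x [-0.165  0.986 -0.001] y [0.986 0.165 0.   ] z [ 0.001 -0.001 -1.   ] F [ 0.3  0.7 -0.3] w 0.997 g 0.0
coaster_red 0.63 [307. 113.] 3484 rect [416.7 110.3] [62.7 61.7] 14.3
coaster_blue 0.76 [239. 380.] 150 rect [ 379.1 -266.2] [32.9 14.6] 33.8
coaster_white 0.78 [301. 204.] 1069 rect [421.8  -6.1] [47.1 61.8] 79.6
coaster_white 0.63 [291. 253.] 3991 rect [417.6 -51.1] [ 79.7 105.3] 9.9
beaker_a 0.69 [292. 255.] 3959 rect [420.3  -9.9] [70.5 66.9] 51.3
slide 0.87 [450. 192.] 5025 rect [584.9  49.9] [ 54.7 125. ] 9.2
circ (array([ 0.41999787, -0.01103307,  0.03422132]), np.float64(0.008672915303940536), 33)
```

View pics/v7.png

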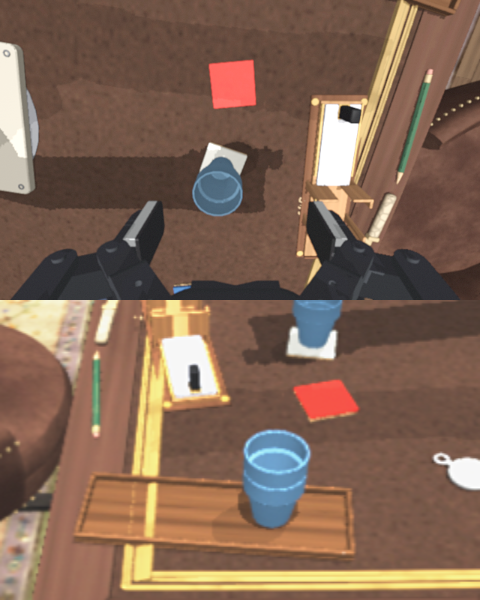

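Beaker A is fully nested in the tray, and the red coaster is bare at (0.417,0.110), heading 104.3°. Next is beaker B.

```bash
python3 -m jog '[{"grip":-1,"slide":[-3.2,-1.1,0],"yaw":0},{"grip":-1,"slide":[-3.2,-1.1,0],"yaw":0},{"grip":-1,"slide":[0,0,0],"yaw":0},{"grip":-1,"slide":[0,0,4],"yaw":0},{"grip":-1,"slide":[0,0,4],"yaw":0},{"grip":-1,"slide":[0,0,4],"yaw":0},{"grip":-1,"slide":[0,0,2.6],"yaw":0},{"grip":-1,"slide":[0,0,2],"yaw":0}]'
python3 -m jog '[{"grip":-1,"slide":[0,0,0],"yaw":0},{"grip":1,"slide":[0,0,0],"yaw":0},{"grip":1,"slide":[0,0,0],"yaw":0},{"grip":1,"slide":[0,0,0],"yaw":0},{"grip":1,"slide":[0,0,0],"yaw":0},{"grip":1,"slide":[0,0,0],"yaw":0},{"grip":1,"slide":[0,0,0],"yaw":0}]' 30
python3 -m jog '[{"grip":1,"slide":[0,0,-2],"yaw":0},{"grip":1,"slide":[0,0,-4],"yaw":0},{"grip":1,"slide":[0,0,-4],"yaw":0},{"grip":1,"slide":[0,0,-4],"yaw":0},{"grip":1,"slide":[0,0,-3.5],"yaw":0},{"grip":1,"slide":[0,0,0],"yaw":0},{"grip":1,"slide":[0,0,0],"yaw":0}]'
python3 c.py 8 .125
python3 - <<'E'
from fit import *
C=cal('wrist'); im=cv2.imread('pics/w8.png'); o,r=st()
for low in (240,270): print('held',circ('wrist',im,(234,230,395,372),o['position'][2]-.0403,C,low=low))
E
```

```text
clock: 18.35
position: [0.4189, -0.0155, 0.1381]
ee_rot: [0.645, 0.764, 0.0, -0.001]
ft_force: [-0.0, -0.7, 0.0]
grip_width: 1.007
grasp_force: 0.0
clock: 19.05
position: [0.4202, -0.0163, 0.1413]
ee_rot: [0.645, 0.764, 0.0, 0.001]
ft_force: [-3.3, 1.5, 7.1]
grip_width: 0.717
grasp_force: 31.8
clock: 19.75
position: [0.4197, -0.0161, 0.3158]
ee_rot: [0.645, 0.764, -0.0, 0.001]
ft_force: [-0.2, -0.9, -1.3]
grip_width: 0.717
grasp_force: 33.6
t 19.75 pos [ 0.4197 -0.0161  0.3158] x [-0.167  0.986 -0.002] y [0.986 0.167 0.002] z [ 0.002 -0.002 -1.   ] F [-0.2 -0.9 -1.3] w 0.717 g 33.63976903259754
0.63 [313. 294.] 20121 bbox [235 198] [392 371] rect@z [array([ 437.2, -114. ]), array([159.5, 155.4]), np.float64(58.3)]
0.17 [519. 252.] 1554 bbox [489 207] [550 316] rect@z [array([609.8, -47.9]), array([110.1,  17.3]), np.float64(86.1)]
t 19.85 pos [ 0.419  -0.0162  0.3142] x [-0.167  0.986 -0.   ] y [ 0.986  0.167 -0.001] z [-0.001 -0.    -1.   ] F [ 0.2  0.2 -1.9] w 0.718 g 33.6327341850847
held (array([ 0.41777414, -0.01377897,  0.03147175]), np.float64(0.009161889072595533), 24)
held (array([ 0.41863465, -0.0150617 ,  0.03042771]), np.float64(0.009574055431364623), 17)
```

View pics/w8.png

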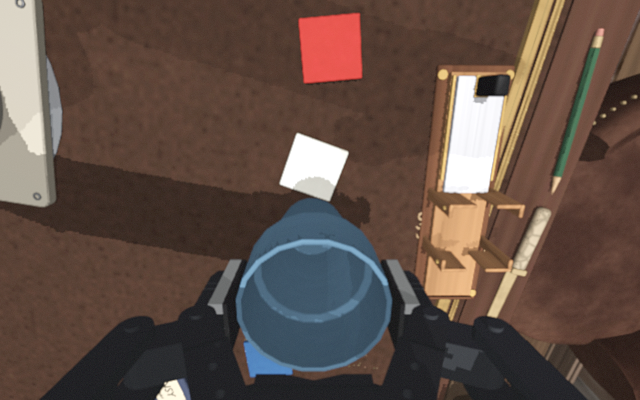

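B is held just as A was. White shows at (314,166) and red at (331,48). I'll carry B to the stack.

```bash
python3 -m jog '[{"grip":1,"slide":[3.8,1.6,0],"yaw":0},{"grip":1,"slide":[3.8,1.6,0],"yaw":0},{"grip":1,"slide":[3.8,1.6,0],"yaw":0},{"grip":1,"slide":[3.8,1.6,0],"yaw":0},{"grip":1,"slide":[3.8,1.6,0],"yaw":0},{"grip":1,"slide":[3.8,1.6,0],"yaw":0},{"grip":1,"slide":[3.8,1.6,0],"yaw":0},{"grip":1,"slide":[3.6,1.7,0],"yaw":0}]'
python3 -m jog '[{"grip":1,"slide":[0,0,0],"yaw":0},{"grip":1,"slide":[0,0,0],"yaw":0},{"grip":1,"slide":[0,0,3],"yaw":0},{"grip":1,"slide":[0,0,2],"yaw":0},{"grip":1,"slide":[0,0,0],"yaw":0},{"grip":1,"slide":[0,0,0],"yaw":0}]'
python3 -m jog '[{"grip":1,"slide":[0,0,2],"yaw":0},{"grip":1,"slide":[0,0,2],"yaw":0},{"grip":1,"slide":[0,0,1.5],"yaw":0},{"grip":1,"slide":[0,0,0],"yaw":0},{"grip":1,"slide":[0,0,0],"yaw":0}]'
```

```text
clock: 20.65
position: [0.4959, 0.3048, 0.3129]
ee_rot: [0.645, 0.764, -0.001, -0.001]
ft_force: [0.7, -1.3, 0.8]
grip_width: 0.721
grasp_force: 33.6
clock: 21.25
position: [0.4965, 0.3018, 0.2652]
ee_rot: [0.646, 0.763, -0.0, 0.0]
ft_force: [0.9, -0.4, -0.8]
grip_width: 0.717
grasp_force: 33.6
clock: 21.75
position: [0.4964, 0.3032, 0.2108]
ee_rot: [0.645, 0.764, 0.0, 0.0]
ft_force: [-0.2, -0.2, -0.7]
grip_width: 0.714
grasp_force: 33.6
```

```bash
python3 -m jog '[{"grip":1,"slide":[0,0,0.6],"yaw":0},{"grip":1,"slide":[0,0,0.3],"yaw":0},{"grip":1,"slide":[0,0,0],"yaw":0}]'
python3 -m jog '[{"grip":1,"slide":[0,0,0.3],"yaw":0},{"grip":1,"slide":[0,0,0],"yaw":0},{"grip":1,"slide":[0,0,0],"yaw":0}]'
```

```text
clock: 22.05
position: [0.4961, 0.303, 0.2007]
ee_rot: [0.645, 0.764, -0.0, 0.0]
ft_force: [-0.6, -0.8, -1.3]
grip_width: 0.719
grasp_force: 33.6
clock: 22.35
position: [0.4963, 0.3033, 0.1983]
ee_rot: [0.645, 0.764, 0.0, 0.0]
ft_force: [1.2, 1.0, 1.8]
grip_width: 0.717
grasp_force: 33.9
```

```bash
python3 -m jog '[{"grip":-1,"slide":[0,0,0],"yaw":0},{"grip":-1,"slide":[0,0,0],"yaw":0},{"grip":-1,"slide":[0,0,0],"yaw":0},{"grip":-1,"slide":[0,0,0],"yaw":0},{"grip":-1,"slide":[0,0,-2],"yaw":0},{"grip":-1,"slide":[0,0,-4],"yaw":0},{"grip":-1,"slide":[0,0,-4],"yaw":0},{"grip":-1,"slide":[0,0,0],"yaw":0}]'
python3 -m jog '[{"grip":-1,"slide":[-3.5,-2.2,0],"yaw":0},{"grip":-1,"slide":[-3.5,-2.2,0],"yaw":0},{"grip":-1,"slide":[-3.5,-2.2,0],"yaw":0},{"grip":-1,"slide":[-3.5,-2.2,0],"yaw":0},{"grip":-1,"slide":[-3.7,-2.3,0],"yaw":-0.08},{"grip":-1,"slide":[0,0,5],"yaw":0},{"grip":-1,"slide":[0,0,5],"yaw":0},{"grip":-1,"slide":[0,0,0],"yaw":0}]'
python3 -m jog '[{"grip":-1,"slide":[0,0,0],"yaw":0}]'
python3 b.py 9 2>/dev/null
python3 -c "
import cv2,numpy as np
a=cv2.imread('pics/w9.png');b=cv2.imread('pics/s9.png')[200:380,220:460]
cv2.imwrite('pics/v9.png',np.vstack([cv2.resize(a,(480,300)),cv2.resize(b,(480,300))[:,:480]]))"
```

```text
clock: 23.15
position: [0.4969, 0.3047, 0.303]
ee_rot: [0.645, 0.764, 0.003, 0.001]
ft_force: [0.8, 0.6, -0.1]
grip_width: 0.997
grasp_force: 0.0
clock: 23.95
position: [0.424, 0.1349, 0.1966]
ee_rot: [0.625, 0.781, -0.003, -0.004]
ft_force: [-0.7, -1.4, 0.3]
grip_width: 1.002
grasp_force: 0.0
clock: 24.05
position: [0.4265, 0.1377, 0.2018]
ee_rot: [0.624, 0.782, 0.0, -0.002]
ft_force: [0.4, 0.5, 0.6]
grip_width: 1.003
grasp_force: 0.0
t 24.05 pos [0.4265 0.1377 0.2018] x [-0.222  0.975  0.004] y [ 0.975  0.222 -0.002] z [-0.003  0.003 -1.   ] F [0.4 0.5 0.6] w 1.003 g 0.0
coaster_red 0.74 [293. 222.] 5137 rect [416.6 112.2] [61.6 64. ] 14.3
coaster_white 0.7 [547.  43.] 17952 rect [539.5 297. ] [ 75.6 254.1] 84.6
coaster_white 0.57 [274. 340.] 3790 rect [420.5 -11.9] [69.3 63.2] 79.6
beaker_a 0.67 [537.   5.] 875 rect [502.1 276.9] [40.3  5.8] 13.5
slide 0.89 [481. 285.] 2816 rect [586.8  94.9] [45.6 79.9] 52.0
circ (array([0.51315311, 0.27960669, 0.00414167]), np.float64(2.935546953956869e-09), 2)
```

View pics/v9.png

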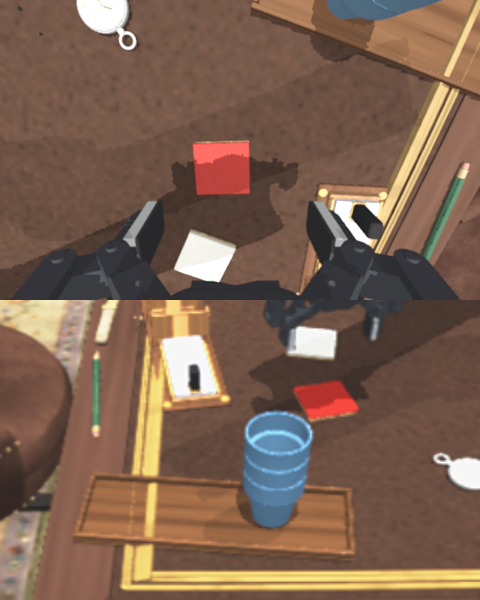

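Both beakers are nested. (13 of the 14 views are used, so I go by numbers from here.) Next I grasp red at centre (0.4167,0.111), yaw trim -0.026.

```bash
python3 -m jog '[{"grip":-1,"slide":[-2.4,-1.5,0],"yaw":-0.025},{"grip":-1,"slide":[0,0,4],"yaw":0},{"grip":-1,"slide":[0,0,4],"yaw":0},{"grip":-1,"slide":[0,0,3],"yaw":0},{"grip":-1,"slide":[0,0,1.6],"yaw":0},{"grip":-1,"slide":[0,0,0],"yaw":0},{"grip":-1,"slide":[0,0,0],"yaw":0}]' 40
python3 -c "
from h import *
st()"
```

```text
clock: 25.15
position: [0.4178, 0.1105, 0.0759]
ee_rot: [0.615, 0.789, 0.001, -0.001]
ft_force: [-0.2, 0.2, 0.8]
grip_width: 0.999
grasp_force: 0.0
t 25.15 pos [0.4178 0.1105 0.0759] x [-0.244  0.97   0.002] y [0.97  0.244 0.   ] z [-0.     0.002 -1.   ] F [-0.2  0.2  0.8] w 0.999 g 0.0
```

```bash
python3 -m jog '[{"grip":-1,"slide":[0,0,0.8],"yaw":0},{"grip":-1,"slide":[0,0,0],"yaw":0},{"grip":1,"slide":[0,0,0],"yaw":0},{"grip":1,"slide":[0,0,0],"yaw":0},{"grip":1,"slide":[0,0,0],"yaw":0},{"grip":1,"slide":[0,0,0],"yaw":0},{"grip":1,"slide":[0,0,0],"yaw":0}]' 40
```

```text
clock: 25.85
position: [0.4179, 0.1101, 0.0678]
ee_rot: [0.615, 0.789, 0.0, -0.0]
ft_force: [-1.7, -1.0, 6.6]
grip_width: 0.713
grasp_force: 42.0
```

```bash
python3 -m jog '[{"grip":1,"slide":[0,0,-3],"yaw":0},{"grip":1,"slide":[0,0,-5],"yaw":0},{"grip":1,"slide":[0,0,-5],"yaw":0},{"grip":1,"slide":[0,0,-2],"yaw":0.08},{"grip":1,"slide":[0,0,0],"yaw":0},{"grip":1,"slide":[0,0,0],"yaw":0}]'
cat > d.py <<'E'
from h import *
col=sys.argv[1]; zo=float(sys.argv[2]); o,r=st(); C=cal('wrist'); im=manip.camera('wrist'); cv2.imwrite(f'pics/held_{col}.png',im)
z=o['position'][2]-zo+.010; p=o['position']
for d in manip.masks_of('coaster_'+col,'wrist')[:2]:
    ys,xs=np.where(d['region'])
    cs,_=cv2.findContours(d['region'].astype('uint8'),0,1); k=cv2.convexHull(max(cs,key=cv2.contourArea))
    print(round(d['conf'],2),d['region'].sum(),'bbox',xs.min(),ys.min(),xs.max(),ys.max(),'poly',cv2.approxPolyDP(k,4,True)[:,0,:].tolist())
    for q in cv2.approxPolyDP(k,4,True)[:,0,:]:
        w=at('wrist',q,z,C)-p; print('   tool xy mm',np.round(1000*np.array([w@r[:,0],w@r[:,1]]),1))
E
python3 d.py red .0678
```

```text
clock: 26.45
position: [0.4176, 0.1092, 0.2169]
ee_rot: [0.646, 0.763, -0.0, 0.0]
ft_force: [0.1, 0.5, -1.7]
grip_width: 0.709
grasp_force: 45.3
t 26.45 pos [0.4176 0.1092 0.2169] x [-0.166  0.986 -0.001] y [0.986 0.166 0.   ] z [ 0.    -0.001 -1.   ] F [ 0.1  0.5 -1.7] w 0.709 g 45.33208250999451
0.87 18161 bbox 239 211 387 341 poly [[384, 213], [387, 231], [376, 341], [248, 339], [239, 224], [244, 212]]
   tool xy mm [34.4 28.7]
   tool xy mm [26.5 30.5]
   tool xy mm [-29.   29.2]
   tool xy mm [-27.8 -30.4]
   tool xy mm [ 29.7 -30.4]
   tool xy mm [ 34.9 -28. ]
```

```bash
python3 -m jog '[{"grip":1,"slide":[-3.5,3,0],"yaw":0},{"grip":1,"slide":[-3.5,3,0],"yaw":0},{"grip":1,"slide":[-3.5,3,0],"yaw":0},{"grip":1,"slide":[-3.5,3,0],"yaw":0},{"grip":1,"slide":[-2.5,2,0],"yaw":0},{"grip":1,"slide":[-2.1,1.6,0],"yaw":0},{"grip":1,"slide":[0,0,0],"yaw":0},{"grip":1,"slide":[0,0,0],"yaw":0}]'
python3 -m jog '[{"grip":1,"slide":[0,0,3],"yaw":0},{"grip":1,"slide":[0,0,2],"yaw":0},{"grip":1,"slide":[0,0,0],"yaw":0},{"grip":1,"slide":[0,0,0],"yaw":0}]'
python3 - <<'E'
from h import *
import pickle
st(); C=cal('wrist'); pickle.dump(C,open('pics/hov.pkl','wb')); cv2.imwrite('pics/hov.png',manip.camera('wrist'))
# expected pixels of shaft wall corners at z=.072 for centre (.602,-.047)
c=np.array([.602,-.047]); a=np.radians(99.6); X=np.array([np.cos(a),np.sin(a)]); Y=np.array([X[1],-X[0]])
im=cv2.imread('pics/hov.png')
for sx,sy in [(38,-38),(38,38),(34,-34),(34,34),(-38,-38),(-38,38)]:
    w=c+(sx*X+sy*Y)/1000; p=proj('wrist',(w[0],w[1],.072),C); print((sx,sy),np.round(p)); cv2.circle(im,tuple(int(v) for v in p),2,(0,255,0),-1)
cv2.imwrite('pics/hov2.png',cv2.resize(im[130:400,200:440],None,fx=2.2,fy=2.2,interpolation=cv2.INTER_CUBIC))
E
```

```text
clock: 27.35
position: [0.6018, -0.0468, 0.2148]
ee_rot: [0.645, 0.764, -0.0, -0.002]
ft_force: [0.1, 1.2, -0.9]
grip_width: 0.711
grasp_force: 45.3
clock: 27.75
position: [0.6018, -0.0465, 0.167]
ee_rot: [0.645, 0.764, 0.0, -0.001]
ft_force: [-0.6, -1.1, -0.0]
grip_width: 0.707
grasp_force: 45.3
t 27.75 pos [ 0.6018 -0.0465  0.167 ] x [-0.167  0.986  0.002] y [ 0.986  0.167 -0.001] z [-0.001  0.001 -1.   ] F [-0.6 -1.1 -0. ] w 0.707 g 45.25773346424103
(38, -38) [239. 183.]
(38, 38) [388. 183.]
(34, -34) [247. 191.]
(34, 34) [380. 190.]
(-38, -38) [248. 310.]
(-38, 38) [379. 310.]
```

View pics/hov2.png

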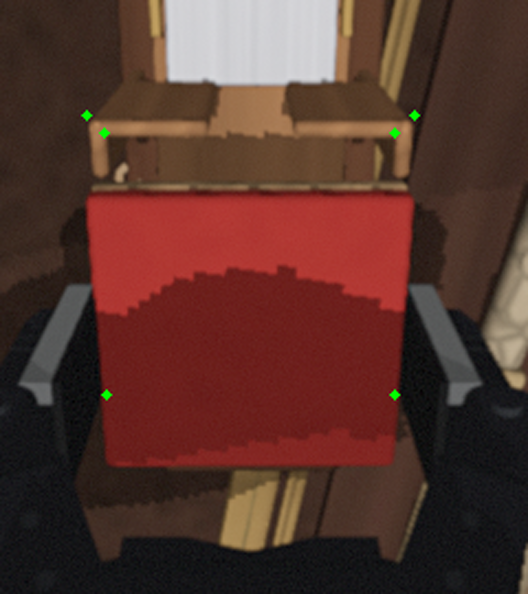

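The hover picture shows the shaft's +x wall top at crop rows 121-136, about 1 mm further to -x than predicted, and it is laterally centred on the coaster. I'll shift -0.2 cm and go down with force checks.

```bash
python3 -m jog '[{"grip":1,"slide":[-0.2,0,1],"yaw":0},{"grip":1,"slide":[0,0,1],"yaw":0},{"grip":1,"slide":[0,0,0],"yaw":0},{"grip":1,"slide":[0,0,0.5],"yaw":0},{"grip":1,"slide":[0,0,0.5],"yaw":0},{"grip":1,"slide":[0,0,0],"yaw":0},{"grip":1,"slide":[0,0,0],"yaw":0}]'
python3 -m jog '[{"grip":1,"slide":[0,0,0.5],"yaw":0},{"grip":1,"slide":[0,0,0.5],"yaw":0},{"grip":1,"slide":[0,0,0],"yaw":0},{"grip":1,"slide":[0,0,0],"yaw":0}]'
```

```text
clock: 28.5
position: [0.6026, -0.0495, 0.1369]
ee_rot: [0.646, 0.763, 0.0, -0.001]
ft_force: [0.7, -1.1, -0.3]
grip_width: 0.712
grasp_force: 45.3
clock: 28.9
position: [0.6025, -0.0495, 0.1267]
ee_rot: [0.646, 0.763, 0.0, -0.001]
ft_force: [0.3, 0.6, -1.3]
grip_width: 0.711
grasp_force: 45.3
```

```bash
python3 -m jog '[{"grip":1,"slide":[0,0,1],"yaw":0},{"grip":1,"slide":[0,0,1],"yaw":0},{"grip":1,"slide":[0,0,0],"yaw":0}]'
python3 -m jog '[{"grip":1,"slide":[0,0,1],"yaw":0},{"grip":1,"slide":[0,0,0.9],"yaw":0},{"grip":1,"slide":[0,0,0],"yaw":0}]'
```

```text
clock: 29.2
position: [0.6016, -0.0497, 0.105]
ee_rot: [0.646, 0.763, -0.001, -0.002]
ft_force: [-0.8, 0.7, -1.5]
grip_width: 0.713
grasp_force: 45.3
clock: 29.5
position: [0.6018, -0.0496, 0.0863]
ee_rot: [0.646, 0.763, -0.0, -0.001]
ft_force: [-0.0, -0.1, -0.4]
grip_width: 0.711
grasp_force: 45.3
```

```bash
python3 -m jog '[{"grip":1,"slide":[0,0,0.3],"yaw":0},{"grip":1,"slide":[0,0,0],"yaw":0},{"grip":-1,"slide":[0,0,0],"yaw":0},{"grip":-1,"slide":[0,0,0],"yaw":0},{"grip":-1,"slide":[0,0,0],"yaw":0},{"grip":-1,"slide":[0,0,0],"yaw":0},{"grip":-1,"slide":[0,0,-2],"yaw":0},{"grip":-1,"slide":[0,0,-4],"yaw":0}]'
python3 -m jog '[{"grip":-1,"slide":[0,0,-5],"yaw":0},{"grip":-1,"slide":[0,0,-5],"yaw":0},{"grip":-1,"slide":[0,0,-5],"yaw":0},{"grip":-1,"slide":[-3,-3,0],"yaw":0},{"grip":-1,"slide":[-3,-3,0],"yaw":0},{"grip":-1,"slide":[-2,-3,0],"yaw":0},{"grip":-1,"slide":[0,0,0],"yaw":0},{"grip":-1,"slide":[0,0,0],"yaw":0}]'
cat > e.py <<'E'
from h import *
k=sys.argv[1]; st(); c0=np.array([.6021,-.0482]); a=np.radians(99.6); X=np.array([np.cos(a),np.sin(a)]); Y=np.array([-X[1],X[0]])
for n in ['wrist','top']:
    C=cal(n); im=manip.camera(n); cv2.imwrite(f'pics/e{k}{n}.png',im)
    for t in ['red','yellow','green','blue','white']:
        for d in manip.masks_of('coaster_'+t,n)[:2]:
            if d['conf']<.35: continue
            r=sq(n,d['region'],.01,C); w=at(n,d['centre'],.03,C)[:2]-c0
            print(n,t,round(d['conf'],2),np.round(d['centre']),d['region'].sum(),'rect@.01',np.round(r[0],1),np.round(r[1],1),round(r[2],1),'disp xy@.03 mm',np.round(1000*np.array([w@X,w@Y])))
E
python3 e.py 1
```

```text
clock: 30.3
position: [0.6012, -0.0497, 0.1444]
ee_rot: [0.646, 0.763, -0.001, -0.002]
ft_force: [0.0, -1.0, 0.5]
grip_width: 0.996
grasp_force: 0.0
clock: 31.1
position: [0.5267, -0.1442, 0.2961]
ee_rot: [0.647, 0.763, 0.0, 0.0]
ft_force: [0.3, 0.2, 0.1]
grip_width: 1.004
grasp_force: 0.0
t 31.1 pos [ 0.5267 -0.1442  0.2961] x [-0.164  0.986 -0.   ] y [0.986 0.164 0.   ] z [ 0. -0. -1.] F [0.3 0.2 0.1] w 1.004 g 0.0
wrist red 0.83 [404.  90.] 4216 rect@.01 [605.6 -49.1] [65.8 63.9] 9.6 disp xy@.03 mm [2. 3.]
wrist red 0.53 [412.  23.] 2619 rect@.01 [594.9  11.3] [54.3 46.1] 9.6 disp xy@.03 mm [60.  0.]
wrist yellow 0.64 [477. 157.] 2645 rect@.01 [ 699.2 -128.4] [217.5  23.7] 88.3 disp xy@.03 mm [-63. -77.]
wrist blue 0.69 [227. 286.] 1223 rect@.01 [ 449.7 -307.3] [34.3 70.9] 6.3 disp xy@.03 mm [-211.  191.]
wrist white 0.87 [232.  27.] 3979 rect@.01 [421.9 -16.8] [61.4 62.5] 79.5 disp xy@.03 mm [ 57. 163.]
top red 0.79 [320. 181.] 410 rect@.01 [605.6 -49.5] [62.  62.5] 11.0 disp xy@.03 mm [-2. -8.]
top blue 0.75 [409. 243.] 369 rect@.01 [ 431.9 -317.4] [63.  55.3] 15.3 disp xy@.03 mm [-225.  216.]
top white 0.74 [310. 247.] 387 rect@.01 [421.4 -15.1] [59.7 56.7] 78.6 disp xy@.03 mm [ 59. 178.]
```

Red lies in the shaft. Blue has been knocked to about (0.43,-0.317), so I'll look at it from close by.

```bash
python3 -m jog '[{"grip":-1,"slide":[-3.3,-2,0],"yaw":0},{"grip":-1,"slide":[-3.3,-2,0],"yaw":0},{"grip":-1,"slide":[-3.3,-2,0],"yaw":0},{"grip":-1,"slide":[-3.3,-2,0],"yaw":0},{"grip":-1,"slide":[-3.3,-2,0],"yaw":0},{"grip":-1,"slide":[-3.3,-2,0],"yaw":0},{"grip":-1,"slide":[0,0,0],"yaw":0},{"grip":-1,"slide":[0,0,0],"yaw":0}]'
python3 e.py 2
```

```text
clock: 32.5
position: [0.4412, -0.3593, 0.2944]
ee_rot: [0.647, 0.763, 0.001, -0.001]
ft_force: [-0.2, 0.8, 0.2]
grip_width: 0.999
grasp_force: 0.0
t 32.5 pos [ 0.4412 -0.3593  0.2944] x [-0.164  0.987  0.002] y [0.987 0.164 0.   ] z [-0.     0.002 -1.   ] F [-0.2  0.8  0.2] w 0.999 g 0.0
wrist blue 0.73 [313. 128.] 3444 rect@.01 [ 432.  -314.3] [61.8 60.5] 14.8 disp xy@.03 mm [-230.  211.]
top red 0.68 [346. 151.] 212 rect@.01 [ 699.8 -118.1] [186.2  13.7] 87.1 disp xy@.03 mm [-93. -84.]
top red 0.55 [321. 181.] 426 rect@.01 [605.5 -48.8] [63.4 61.9] 9.2 disp xy@.03 mm [-4. -6.]
top blue 0.95 [408. 243.] 480 rect@.01 [ 431.5 -312.3] [64.2 65.4] 15.1 disp xy@.03 mm [-222.  214.]
top white 0.95 [307. 246.] 482 rect@.01 [420.9 -16.8] [63.7 67. ] 81.8 disp xy@.03 mm [ 66. 173.]
```

```bash
python3 -m jog '[{"grip":-1,"slide":[2.3,-0.1,0],"yaw":0},{"grip":-1,"slide":[2.3,0,0],"yaw":0},{"grip":-1,"slide":[0,0,4],"yaw":-0.09},{"grip":-1,"slide":[0,0,5],"yaw":0},{"grip":-1,"slide":[0,0,5],"yaw":0},{"grip":-1,"slide":[0,0,4],"yaw":0},{"grip":-1,"slide":[0,0,3.5],"yaw":0},{"grip":-1,"slide":[0,0,0],"yaw":0}]' 40
python3 -m jog '[{"grip":-1,"slide":[0,0,0],"yaw":0},{"grip":-1,"slide":[0,0,0],"yaw":0}]'; python3 -c "
from h import *
st()"
```

```text
clock: 33.9
position: [0.4307, -0.3119, 0.0759]
ee_rot: [0.611, 0.792, 0.001, -0.004]
ft_force: [-0.3, 0.9, 0.1]
grip_width: 1.007
grasp_force: 0.0
clock: 34.1
position: [0.434, -0.3138, 0.0818]
ee_rot: [0.611, 0.792, 0.0, 0.001]
ft_force: [0.7, 0.1, -0.3]
grip_width: 1.0
grasp_force: 0.0
t 34.1 pos [ 0.434  -0.3138  0.0818] x [-0.253  0.967 -0.001] y [0.967 0.253 0.002] z [ 0.002 -0.001 -1.   ] F [ 0.7  0.1 -0.3] w 1.0 g 0.0
```

```bash
python3 -m jog '[{"grip":-1,"slide":[0,-0.1,0.8],"yaw":0},{"grip":-1,"slide":[0,0,0.6],"yaw":0},{"grip":-1,"slide":[0,0,0],"yaw":0},{"grip":1,"slide":[0,0,0],"yaw":0},{"grip":1,"slide":[0,0,0],"yaw":0},{"grip":1,"slide":[0,0,0],"yaw":0},{"grip":1,"slide":[0,0,0],"yaw":0},{"grip":1,"slide":[0,0,0],"yaw":0}]' 40
python3 -m jog '[{"grip":1,"slide":[0,0,-3],"yaw":0},{"grip":1,"slide":[0,0,-5],"yaw":0},{"grip":1,"slide":[0,0,-5],"yaw":0},{"grip":1,"slide":[0,0,-2],"yaw":0.09},{"grip":1,"slide":[0,0,0],"yaw":0},{"grip":1,"slide":[0,0,0],"yaw":0}]'
python3 d.py blue .0678
```

```text
clock: 34.9
position: [0.4333, -0.3139, 0.0675]
ee_rot: [0.611, 0.792, 0.0, 0.001]
ft_force: [-0.7, 1.0, 14.5]
grip_width: 0.709
grasp_force: 50.9
clock: 35.5
position: [0.4317, -0.3138, 0.2155]
ee_rot: [0.646, 0.764, -0.0, -0.0]
ft_force: [-0.4, 0.4, -1.5]
grip_width: 0.714
grasp_force: 44.8
t 35.5 pos [ 0.4317 -0.3138  0.2155] x [-0.167  0.986  0.   ] y [ 0.986  0.167 -0.001] z [-0.001  0.    -1.   ] F [-0.4  0.4 -1.5] w 0.714 g 44.81339693069458
0.73 17997 bbox 239 214 387 344 poly [[385, 218], [378, 342], [249, 342], [239, 228], [243, 216]]
   tool xy mm [32.2 29.3]
   tool xy mm [-29.6  30.2]
   tool xy mm [-29.5 -30.1]
   tool xy mm [ 27.9 -30.5]
   tool xy mm [ 33.2 -28.5]
```

```bash
python3 -m jog '[{"grip":1,"slide":[3,3,0],"yaw":0},{"grip":1,"slide":[3,3,0],"yaw":0},{"grip":1,"slide":[3,3,0],"yaw":0},{"grip":1,"slide":[3,3,0],"yaw":0},{"grip":1,"slide":[3,3,0],"yaw":0},{"grip":1,"slide":[3,3,0],"yaw":0},{"grip":1,"slide":[3,2,0],"yaw":0},{"grip":1,"slide":[2.3,1.2,0],"yaw":0}]'
python3 -m jog '[{"grip":1,"slide":[0,0,2],"yaw":0},{"grip":1,"slide":[0,0,2],"yaw":0},{"grip":1,"slide":[0,0,0],"yaw":0},{"grip":1,"slide":[0,0,0],"yaw":0},{"grip":1,"slide":[0,0,0],"yaw":0}]'
python3 -c "
from h import *
st()"
```

```text
clock: 36.4
position: [0.6028, -0.0457, 0.2143]
ee_rot: [0.645, 0.765, 0.0, -0.002]
ft_force: [0.9, 0.7, -0.9]
grip_width: 0.709
grasp_force: 44.8
clock: 36.9
position: [0.6027, -0.0488, 0.1766]
ee_rot: [0.646, 0.763, 0.001, -0.0]
ft_force: [0.6, -0.1, 0.2]
grip_width: 0.708
grasp_force: 44.7
t 36.9 pos [ 0.6027 -0.0488  0.1766] x [-0.166  0.986  0.001] y [0.986 0.166 0.   ] z [ 0.     0.001 -1.   ] F [ 0.6 -0.1  0.2] w 0.708 g 44.73836839199066
```

```bash
python3 -m jog '[{"grip":1,"slide":[0,-0.05,1.5],"yaw":0},{"grip":1,"slide":[0,0,1.5],"yaw":0},{"grip":1,"slide":[0,0,0],"yaw":0},{"grip":1,"slide":[0,0,0.5],"yaw":0},{"grip":1,"slide":[0,0,0.5],"yaw":0},{"grip":1,"slide":[0,0,0],"yaw":0},{"grip":1,"slide":[0,0,0],"yaw":0}]'
python3 -m jog '[{"grip":1,"slide":[0,0,0.5],"yaw":0},{"grip":1,"slide":[0,0,0.5],"yaw":0},{"grip":1,"slide":[0,0,0],"yaw":0},{"grip":1,"slide":[0,0,0],"yaw":0}]'
```

```text
clock: 37.6
position: [0.602, -0.0487, 0.136]
ee_rot: [0.646, 0.763, 0.0, -0.0]
ft_force: [-0.6, 0.1, -0.8]
grip_width: 0.71
grasp_force: 44.7
clock: 38.0
position: [0.6018, -0.0487, 0.1257]
ee_rot: [0.646, 0.763, 0.0, -0.001]
ft_force: [-0.3, 0.7, -0.3]
grip_width: 0.711
grasp_force: 44.7
```

Clear inside the shaft. Lower to just above red, release and rise to look for white.

```bash
python3 -m jog '[{"grip":1,"slide":[0,0,1.5],"yaw":0},{"grip":1,"slide":[0,0,1.3],"yaw":0},{"grip":1,"slide":[0,0,0],"yaw":0},{"grip":1,"slide":[0,0,0.4],"yaw":0},{"grip":1,"slide":[0,0,0],"yaw":0}]'
python3 -m jog '[{"grip":-1,"slide":[0,0,0],"yaw":0},{"grip":-1,"slide":[0,0,0],"yaw":0},{"grip":-1,"slide":[0,0,0],"yaw":0},{"grip":-1,"slide":[0,0,0],"yaw":0},{"grip":-1,"slide":[0,0,-2],"yaw":0},{"grip":-1,"slide":[0,0,-4],"yaw":0},{"grip":-1,"slide":[0,0,-5],"yaw":0},{"grip":-1,"slide":[0,0,-5],"yaw":0}]'
python3 -m jog '[{"grip":-1,"slide":[0,0,-4],"yaw":0},{"grip":-1,"slide":[-0.5,-4,0],"yaw":0},{"grip":-1,"slide":[-0.5,-4,0],"yaw":0},{"grip":-1,"slide":[-0.5,-4,0],"yaw":0},{"grip":-1,"slide":[-0.5,-4,0],"yaw":0},{"grip":-1,"slide":[0,-2,0],"yaw":0},{"grip":-1,"slide":[0,0,0],"yaw":0},{"grip":-1,"slide":[0,0,0],"yaw":0}]'
python3 e.py 3
```

```text
clock: 38.5
position: [0.6018, -0.0486, 0.0935]
ee_rot: [0.646, 0.763, 0.0, -0.001]
ft_force: [-0.7, -0.4, -0.4]
grip_width: 0.712
grasp_force: 44.8
clock: 39.3
position: [0.6016, -0.0485, 0.2572]
ee_rot: [0.646, 0.764, 0.001, -0.0]
ft_force: [2.2, 0.2, 0.4]
grip_width: 0.999
grasp_force: 0.0
clock: 40.1
position: [0.4386, -0.0957, 0.2968]
ee_rot: [0.646, 0.764, -0.0, 0.001]
ft_force: [-0.6, 0.4, 0.6]
grip_width: 1.001
grasp_force: 0.0
t 40.1 pos [ 0.4386 -0.0957  0.2968] x [-0.166  0.986 -0.002] y [0.986 0.166 0.002] z [ 0.002 -0.002 -1.   ] F [-0.6  0.4  0.6] w 1.001 g 0.0
wrist red 0.48 [443. 150.] 64 rect@.01 [573.8 -48.4] [ 3.2 27.7] 16.4 disp xy@.03 mm [ 7. 38.]
wrist blue 0.79 [476. 157.] 3761 rect@.01 [612.6 -52. ] [71.4 68.7] 9.4 disp xy@.03 mm [-0.  3.]
wrist white 0.83 [310.  94.] 3831 rect@.01 [420.6 -16.7] [61.6 62.1] 79.4 disp xy@.03 mm [ 61. 172.]
top green 0.37 [204. 196.] 2345 rect@.01 [553.  310.2] [ 98.5 280.7] 84.4 disp xy@.03 mm [344. -23.]
top blue 0.77 [318. 185.] 472 rect@.01 [608.2 -49.4] [67.4 66. ] 9.1 disp xy@.03 mm [4. 2.]
```

Blue is in the shaft. Now white at (0.421,-0.016), heading 79.4°.

```bash
python3 -m jog '[{"grip":-1,"slide":[4,-0.2,0],"yaw":0},{"grip":-1,"slide":[4.1,-0.2,0],"yaw":0},{"grip":-1,"slide":[0,0,3],"yaw":0.12},{"grip":-1,"slide":[0,0,3],"yaw":0.12},{"grip":-1,"slide":[0,0,3],"yaw":0.11},{"grip":-1,"slide":[0,0,5],"yaw":0},{"grip":-1,"slide":[0,0,5],"yaw":0},{"grip":-1,"slide":[0,0,2],"yaw":0}]' 40
python3 -m jog '[{"grip":-1,"slide":[0,0,0],"yaw":0},{"grip":-1,"slide":[0,0,0],"yaw":0},{"grip":-1,"slide":[0,0,0],"yaw":0}]'; python3 -c "
from h import *
st()"
```

```text
clock: 41.5
position: [0.4175, -0.0201, 0.117]
ee_rot: [0.755, 0.656, -0.003, -0.003]
ft_force: [-0.6, 0.8, 0.6]
grip_width: 0.999
grasp_force: 0.0
clock: 41.8
position: [0.4202, -0.0212, 0.1223]
ee_rot: [0.755, 0.655, -0.002, 0.001]
ft_force: [-1.0, -0.6, 0.6]
grip_width: 1.003
grasp_force: 0.0
t 41.8 pos [ 0.4202 -0.0212  0.1223] x [ 0.141  0.99  -0.004] y [ 0.99  -0.141 -0.001] z [-0.002 -0.003 -1.   ] F [-1.  -0.6  0.6] w 1.003 g 0.0
```

```bash
python3 -m jog '[{"grip":-1,"slide":[0.5,0,2],"yaw":0.043},{"grip":-1,"slide":[0,0,2],"yaw":0},{"grip":-1,"slide":[0,0,0.7],"yaw":0},{"grip":-1,"slide":[0,0,0],"yaw":0},{"grip":-1,"slide":[0,0,0],"yaw":0}]'; python3 -c "
from h import *
st()"
```

```text
clock: 42.3
position: [0.4204, -0.0163, 0.0748]
ee_rot: [0.769, 0.639, -0.002, 0.0]
ft_force: [-0.5, 0.3, 0.6]
grip_width: 1.001
grasp_force: 0.0
t 42.3 pos [ 0.4204 -0.0163  0.0748] x [ 0.183  0.983 -0.003] y [ 0.983 -0.183 -0.002] z [-0.003 -0.003 -1.   ] F [-0.5  0.3  0.6] w 1.001 g 0.0
```

```bash
python3 -m jog '[{"grip":-1,"slide":[0,0,0.7],"yaw":0},{"grip":-1,"slide":[0,0,0],"yaw":0},{"grip":1,"slide":[0,0,0],"yaw":0},{"grip":1,"slide":[0,0,0],"yaw":0},{"grip":1,"slide":[0,0,0],"yaw":0},{"grip":1,"slide":[0,0,0],"yaw":0},{"grip":1,"slide":[0,0,0],"yaw":0}]' 40
python3 -m jog '[{"grip":1,"slide":[0,0,-3],"yaw":0},{"grip":1,"slide":[0,0,-5],"yaw":0},{"grip":1,"slide":[0,0,-5],"yaw":0},{"grip":1,"slide":[0,0,-2],"yaw":-0.12},{"grip":1,"slide":[0,0,0],"yaw":-0.12},{"grip":1,"slide":[0,0,0],"yaw":-0.116},{"grip":1,"slide":[0,0,0],"yaw":0},{"grip":1,"slide":[0,0,0],"yaw":0}]'
python3 d.py white .0678
```

```text
clock: 43.0
position: [0.4207, -0.0162, 0.0675]
ee_rot: [0.769, 0.639, -0.002, 0.0]
ft_force: [-0.1, -1.1, 7.6]
grip_width: 0.709
grasp_force: 46.9
clock: 43.8
position: [0.4202, -0.016, 0.2138]
ee_rot: [0.645, 0.764, -0.002, -0.001]
ft_force: [-0.6, -0.2, -0.9]
grip_width: 0.714
grasp_force: 44.9
t 43.8 pos [ 0.4202 -0.016   0.2138] x [-0.168  0.986 -0.002] y [ 0.986  0.168 -0.004] z [-0.004 -0.003 -1.   ] F [-0.6 -0.2 -0.9] w 0.714 g 44.91155683994293
0.82 18013 bbox 239 214 387 343 poly [[384, 215], [387, 234], [377, 341], [249, 342], [239, 228], [244, 215]]
   tool xy mm [33.6 28.7]
   tool xy mm [25.2 30.5]
   tool xy mm [-29.   29.7]
   tool xy mm [-29.7 -30.1]
   tool xy mm [ 27.9 -30.5]
   tool xy mm [ 33.6 -28.1]
```

```bash
python3 -m jog '[{"grip":1,"slide":[-1,3,0],"yaw":0},{"grip":1,"slide":[-1,3,0],"yaw":0},{"grip":1,"slide":[-1,3,0],"yaw":0},{"grip":1,"slide":[-1,3,0],"yaw":0},{"grip":1,"slide":[-1,3,0],"yaw":0},{"grip":1,"slide":[-1.3,2.4,0],"yaw":0},{"grip":1,"slide":[0,0,2],"yaw":0},{"grip":1,"slide":[0,0,2],"yaw":0}]'
python3 -m jog '[{"grip":1,"slide":[0,0,0],"yaw":0},{"grip":1,"slide":[0,0,0],"yaw":0},{"grip":1,"slide":[0,0,0],"yaw":0}]'
python3 -c "
from h import *
st()"
```

```text
clock: 44.7
position: [0.5934, -0.0464, 0.1741]
ee_rot: [0.644, 0.765, -0.001, -0.002]
ft_force: [-0.6, -0.6, -0.6]
grip_width: 0.711
grasp_force: 44.9
clock: 45.0
position: [0.593, -0.0466, 0.1764]
ee_rot: [0.643, 0.766, -0.001, -0.001]
ft_force: [0.4, 0.7, 0.0]
grip_width: 0.712
grasp_force: 44.9
t 45.0 pos [ 0.593  -0.0466  0.1764] x [-0.172  0.985 -0.001] y [ 0.985  0.172 -0.003] z [-0.003 -0.002 -1.   ] F [0.4 0.7 0. ] w 0.712 g 44.87817406654358
```

```bash
python3 -m jog '[{"grip":1,"slide":[-0.35,0.85,0],"yaw":0.006},{"grip":1,"slide":[0,0,1.5],"yaw":0},{"grip":1,"slide":[0,0,1],"yaw":0},{"grip":1,"slide":[0,0,0],"yaw":0},{"grip":1,"slide":[0,0,0],"yaw":0}]'
python3 -c "
from h import *
st()"
```

```text
clock: 45.5
position: [0.6012, -0.0487, 0.1498]
ee_rot: [0.645, 0.764, -0.002, -0.001]
ft_force: [0.5, 0.1, -0.3]
grip_width: 0.716
grasp_force: 44.9
t 45.5 pos [ 0.6012 -0.0487  0.1498] x [-0.167  0.986 -0.001] y [ 0.986  0.167 -0.005] z [-0.005 -0.001 -1.   ] F [ 0.5  0.1 -0.3] w 0.716 g 44.90904629230499
```

```bash
python3 -m jog '[{"grip":1,"slide":[0,0.05,1],"yaw":0},{"grip":1,"slide":[0,0,0.7],"yaw":0},{"grip":1,"slide":[0,0,0],"yaw":0},{"grip":1,"slide":[0,0,0.7],"yaw":0},{"grip":1,"slide":[0,0,0],"yaw":0},{"grip":1,"slide":[0,0,0],"yaw":0}]'
python3 -m jog '[{"grip":1,"slide":[0,0,1],"yaw":0},{"grip":1,"slide":[0,0,0.8],"yaw":0},{"grip":1,"slide":[0,0,0],"yaw":0},{"grip":1,"slide":[0,0,0.4],"yaw":0},{"grip":1,"slide":[0,0,0],"yaw":0}]'
```

```text
clock: 46.1
position: [0.6019, -0.0488, 0.1262]
ee_rot: [0.645, 0.764, -0.002, -0.001]
ft_force: [-0.1, -0.7, -0.5]
grip_width: 0.712
grasp_force: 44.9
clock: 46.6
position: [0.6017, -0.0488, 0.1038]
ee_rot: [0.645, 0.764, -0.002, -0.001]
ft_force: [0.4, -1.1, -1.3]
grip_width: 0.713
grasp_force: 44.9
```

```bash
python3 -m jog '[{"grip":1,"slide":[0,0,0.1],"yaw":0},{"grip":-1,"slide":[0,0,0],"yaw":0},{"grip":-1,"slide":[0,0,0],"yaw":0},{"grip":-1,"slide":[0,0,0],"yaw":0},{"grip":-1,"slide":[0,0,0],"yaw":0},{"grip":-1,"slide":[0,0,-2],"yaw":0},{"grip":-1,"slide":[0,0,-4],"yaw":0},{"grip":-1,"slide":[0,0,-5],"yaw":0}]'
python3 -m jog '[{"grip":-1,"slide":[0,0,-5],"yaw":0},{"grip":-1,"slide":[0,0,-4],"yaw":0},{"grip":0,"slide":[3.3,-1.2,0],"yaw":0},{"grip":0,"slide":[3.4,-1.3,0],"yaw":0},{"grip":0,"slide":[0,0,0],"yaw":0},{"grip":0,"slide":[0,0,0],"yaw":0}]'
cat > f.py <<'E'
from h import *
st(); C=cal('wrist'); im=manip.camera('wrist'); cv2.imwrite('pics/f%s.png'%sys.argv[1],im)
c0=np.array([.6021,-.0482]); a=np.radians(99.6); X=np.array([np.cos(a),np.sin(a)]); Y=np.array([-X[1],X[0]])
for t,z in [('coaster_white',.044),('coaster_blue',.034),('coaster_red',.024),('slide',.022)]:
    for d in manip.masks_of(t,'wrist')[:2]:
        if d['conf']<.3: continue
        r=sq('wrist',d['region'],z,C); w=np.array(r[0])/1000-c0; b=cv2.boxPoints(r)/1000-c0
        print(t,round(d['conf'],2),np.round(d['centre']),d['region'].sum(),'disp centre mm',np.round(1000*np.array([w@X,w@Y]),1),'size',np.round(r[1],1),round(r[2],1),'x range',np.round(1000*(b@X).min()),np.round(1000*(b@X).max()))
E
python3 f.py 1
```

```text
clock: 47.4
position: [0.6015, -0.0485, 0.2147]
ee_rot: [0.645, 0.764, -0.002, -0.002]
ft_force: [0.2, -1.6, 0.1]
grip_width: 1.0
grasp_force: 0.0
clock: 48.0
position: [0.5665, 0.0142, 0.3048]
ee_rot: [0.645, 0.765, -0.002, 0.0]
ft_force: [0.0, -1.0, -0.3]
grip_width: 0.501
grasp_force: 0.0
t 48.0 pos [0.5665 0.0142 0.3048] x [-0.169  0.986 -0.002] y [ 0.986  0.169 -0.003] z [-0.002 -0.003 -1.   ] F [ 0.  -1.  -0.3] w 0.501 g 0.0
coaster_white 0.74 [338. 237.] 2674 disp centre mm [2.  0.6] size [61.2 62.2] 9.7 x range -29.0 33.0
coaster_blue 0.48 [337. 206.] 70 disp centre mm [31.9 -0.8] size [20.5  4.6] 9.7 x range 30.0 34.0
coaster_red 0.46 [334. 202.] 48 disp centre mm [32.  -0.9] size [17.7  2.3] 9.7 x range 31.0 33.0
slide 0.63 [338. 136.] 5611 disp centre mm [99.5 -0.4] size [ 49.7 124.8] 9.3 x range 37.0 162.0
```

The stack is right: white is flat on top (62 mm square, z 0.044), blue and red show through the slit, and the slide is back. Grip the tab and push.

```bash
python3 -m jog '[{"grip":0,"slide":[2.9,0.8,0],"yaw":0},{"grip":0,"slide":[2.9,0.8,0],"yaw":0},{"grip":0,"slide":[2.8,0.9,3],"yaw":0},{"grip":0,"slide":[0,0,4],"yaw":0},{"grip":0,"slide":[0,0,4],"yaw":0},{"grip":0,"slide":[0,0,3],"yaw":0},{"grip":0,"slide":[0,0,0],"yaw":0},{"grip":0,"slide":[0,0,0],"yaw":0}]' 50
python3 -c "
from h import *
st()"
```

```text
clock: 49.05
position: [0.5768, 0.1021, 0.1638]
ee_rot: [0.645, 0.764, -0.002, -0.001]
ft_force: [0.0, 0.1, 1.0]
grip_width: 0.498
grasp_force: 0.0
t 49.05 pos [0.5768 0.1021 0.1638] x [-0.167  0.986 -0.   ] y [ 0.986  0.167 -0.004] z [-0.004 -0.001 -1.   ] F [0.  0.1 1. ] w 0.498 g 0.0
```

```bash
python3 -m jog '[{"grip":0,"slide":[0.1,0,3],"yaw":0},{"grip":0,"slide":[0,0,2.7],"yaw":0},{"grip":0,"slide":[0,0,0],"yaw":0},{"grip":1,"slide":[0,0,0],"yaw":0},{"grip":1,"slide":[0,0,0],"yaw":0},{"grip":1,"slide":[0,0,0],"yaw":0},{"grip":1,"slide":[0,0,0],"yaw":0},{"grip":1,"slide":[0,0,0],"yaw":0}]' 50
python3 -m jog '[{"grip":1,"slide":[-0.5,0,0],"yaw":0},{"grip":1,"slide":[-0.7,0,0],"yaw":0},{"grip":1,"slide":[-0.7,0,0],"yaw":0},{"grip":1,"slide":[-0.7,0,0],"yaw":0},{"grip":1,"slide":[0,0,0],"yaw":0}]'
```

```text
clock: 49.85
position: [0.5769, 0.1034, 0.1086]
ee_rot: [0.645, 0.764, -0.001, 0.0]
ft_force: [-3.1, -1.0, 8.1]
grip_width: 0.148
grasp_force: 51.3
clock: 50.35
position: [0.5813, 0.0774, 0.1086]
ee_rot: [0.646, 0.764, -0.001, -0.0]
ft_force: [-2.9, -1.5, 7.0]
grip_width: 0.152
grasp_force: 51.3
```

Low force, moving freely. Continue to the stop.

```bash
python3 -m jog '[{"grip":1,"slide":[-0.8,0,0],"yaw":0},{"grip":1,"slide":[-0.8,0,0],"yaw":0},{"grip":1,"slide":[-0.8,0,0],"yaw":0},{"grip":1,"slide":[-0.8,0,0],"yaw":0},{"grip":1,"slide":[-0.8,0,0],"yaw":0},{"grip":1,"slide":[-0.4,0,0],"yaw":0},{"grip":1,"slide":[0,0,0],"yaw":0},{"grip":1,"slide":[0,0,0],"yaw":0}]'
python3 -m jog '[{"grip":1,"slide":[-0.3,0,0],"yaw":0},{"grip":1,"slide":[-0.3,0,0],"yaw":0},{"grip":1,"slide":[0,0,0],"yaw":0}]'
python3 -m jog '[{"grip":1,"slide":[-0.3,0,0],"yaw":0},{"grip":1,"slide":[0,0,0],"yaw":0},{"grip":1,"slide":[0,0,0],"yaw":0}]'
```

```text
clock: 51.15
position: [0.5886, 0.0337, 0.1086]
ee_rot: [0.646, 0.764, -0.001, 0.0]
ft_force: [-3.4, -2.3, 7.8]
grip_width: 0.152
grasp_force: 51.4
clock: 51.45
position: [0.5895, 0.0284, 0.1086]
ee_rot: [0.645, 0.764, -0.001, -0.0]
ft_force: [-4.7, -0.7, 7.7]
grip_width: 0.157
grasp_force: 51.3
clock: 51.75
position: [0.5895, 0.0282, 0.1087]
ee_rot: [0.644, 0.765, 0.0, -0.001]
ft_force: [-5.6, 8.3, 7.3]
grip_width: 0.157
grasp_force: 51.1
```

The stop is reached (76 mm travel). Draw back.

```bash
python3 -m jog '[{"grip":1,"slide":[0.4,0,0],"yaw":0},{"grip":1,"slide":[0.6,0,0],"yaw":0},{"grip":1,"slide":[1,0,0],"yaw":0},{"grip":1,"slide":[1,0,0],"yaw":0},{"grip":1,"slide":[1,0,0],"yaw":0},{"grip":1,"slide":[1,0,0],"yaw":0},{"grip":1,"slide":[1,0,0],"yaw":0},{"grip":1,"slide":[0.8,0,0],"yaw":0}]'
python3 -m jog '[{"grip":1,"slide":[0.8,0,0],"yaw":0},{"grip":1,"slide":[0.4,0,0],"yaw":0},{"grip":1,"slide":[0.2,0,0],"yaw":0},{"grip":1,"slide":[0,0,0],"yaw":0},{"grip":1,"slide":[0,0,0],"yaw":0}]'
python3 -m jog '[{"grip":1,"slide":[0.2,0,0],"yaw":0},{"grip":1,"slide":[0,0,0],"yaw":0},{"grip":1,"slide":[0,0,0],"yaw":0}]'
```

```text
clock: 52.55
position: [0.5788, 0.0924, 0.1086]
ee_rot: [0.646, 0.764, -0.001, 0.0]
ft_force: [-2.7, -2.5, 8.4]
grip_width: 0.151
grasp_force: 51.4
clock: 53.05
position: [0.5769, 0.1038, 0.1085]
ee_rot: [0.646, 0.763, -0.002, 0.001]
ft_force: [-3.7, -9.5, 11.3]
grip_width: 0.152
grasp_force: 51.7
clock: 53.35
position: [0.5769, 0.104, 0.1084]
ee_rot: [0.647, 0.763, -0.003, 0.002]
ft_force: [-3.4, -15.7, 13.2]
grip_width: 0.152
grasp_force: 52.0
```

Back at the stop. Relax the wind-up, release, rise and verify.

```bash
python3 -m jog '[{"grip":1,"slide":[-0.3,0,0],"yaw":0},{"grip":0,"slide":[0,0,0],"yaw":0},{"grip":0,"slide":[0,0,0],"yaw":0},{"grip":0,"slide":[0,0,0],"yaw":0},{"grip":0,"slide":[0,0,-3],"yaw":0},{"grip":0,"slide":[0,0,-5],"yaw":0},{"grip":0,"slide":[0,0,-5],"yaw":0},{"grip":0,"slide":[0,0,-5],"yaw":0}]'
python3 -m jog '[{"grip":-1,"slide":[-3,-0.8,-1],"yaw":0},{"grip":-1,"slide":[-3,-0.8,0],"yaw":0},{"grip":-1,"slide":[-3,-0.9,0],"yaw":0},{"grip":-1,"slide":[-2.5,-0.9,0],"yaw":0},{"grip":-1,"slide":[0,0,0],"yaw":0},{"grip":-1,"slide":[0,0,0],"yaw":0},{"grip":-1,"slide":[0,0,0],"yaw":0}]'
python3 f.py 2
python3 - <<'E'
from h import *
for n in ['side','top']:
    C=cal(n); manip.camera(n)
    for t,z in [('beaker_a',.156),('spectacle_case',.034),('letter_opener',.005)]:
        for d in manip.masks_of(t,n)[:1]: print(n,t,round(d['conf'],2),np.round(d['centre']),d['region'].sum(),np.round(sq(n,d['region'],z,C)[0]))
E
```

```text
clock: 54.15
position: [0.576, 0.1056, 0.2882]
ee_rot: [0.645, 0.764, -0.002, -0.001]
ft_force: [2.3, -0.3, 0.1]
grip_width: 0.497
grasp_force: 0.0
clock: 54.85
position: [0.5622, -0.0125, 0.2966]
ee_rot: [0.645, 0.764, -0.002, -0.001]
ft_force: [0.2, 0.1, -1.0]
grip_width: 0.999
grasp_force: 0.0
t 54.85 pos [ 0.5622 -0.0125  0.2966] x [-0.169  0.986 -0.001] y [ 0.986  0.169 -0.004] z [-0.003 -0.001 -1.   ] F [ 0.2  0.1 -1. ] w 0.999 g 0.0
coaster_white 0.71 [346. 214.] 2861 disp centre mm [7.9 1.5] size [59.9 60.9] 9.7 x range -23.0 38.0
coaster_blue 0.75 [349. 113.] 6451 disp centre mm [101.7   1.2] size [ 49.  123.6] 9.4 x range 40.0 164.0
coaster_blue 0.44 [348. 180.] 43 disp centre mm [37.8  0.2] size [17.4  2.1] 9.7 x range 37.0 39.0
coaster_red 0.56 [343. 274.] 1896 disp centre mm [-67.7  -0.3] size [60.6 64.9] 9.7 x range -100.0 -35.0
slide 0.92 [348. 111.] 6439 disp centre mm [100.9  -0.3] size [ 50.  128.1] 9.3 x range 37.0 165.0
side beaker_a 0.79 [354. 306.] 363 [504. 362.]
side spectacle_case 0.55 [351. 143.] 302 [ 451. -400.]
side letter_opener 0.6 [273. 203.] 246 [ 701. -122.]
top beaker_a 0.7 [191. 216.] 485 [496. 302.]
top spectacle_case 0.57 [461. 225.] 1002 [ 477. -463.]
top letter_opener 0.57 [350. 152.] 268 [ 702. -147.]
```

```bash
python3 -m jog '[{"grip":-1,"slide":[-3.5,-2,0],"yaw":0},{"grip":-1,"slide":[-3.5,-2,0],"yaw":0},{"grip":-1,"slide":[-3.5,-2,0],"yaw":0},{"grip":-1,"slide":[-1,-2,0],"yaw":0},{"grip":-1,"slide":[0,0,0],"yaw":0},{"grip":-1,"slide":[0,0,0],"yaw":0},{"grip":-1,"slide":[0,0,0],"yaw":0}]'
sed -i 's/.044),(.coaster_blue.,.034/.034),("coaster_blue",.024/' f.py; python3 f.py 3
python3 - <<'E'
from h import *
c0=np.array([.6021,-.0482]); a=np.radians(99.6); X=np.array([np.cos(a),np.sin(a)]); Y=np.array([-X[1],X[0]])
n='wrist'; C=cal(n); im=cv2.imread('pics/f3.png'); h=cv2.cvtColor(im,cv2.COLOR_BGR2HSV)
m=(cv2.inRange(h,(0,150,90),(6,255,255))|cv2.inRange(h,(174,150,90),(180,255,255)))
cs,_=cv2.findContours(m,0,1); k=max(cs,key=cv2.contourArea)[:,0,:]
w=np.array([at(n,p,.024,C)[:2] for p in k])-c0; print('red colour x',(w@X).min(),(w@X).max(),'y',(w@Y).min(),(w@Y).max(),cv2.contourArea(k))
E
```

```text
clock: 56.2
position: [0.503, -0.1395, 0.297]
ee_rot: [0.645, 0.764, -0.002, -0.001]
ft_force: [0.5, -0.2, 0.4]
grip_width: 1.0
grasp_force: 0.0
t 56.2 pos [ 0.503  -0.1395  0.297 ] x [-0.169  0.986 -0.001] y [ 0.986  0.169 -0.003] z [-0.003 -0.001 -1.   ] F [ 0.5 -0.2  0.4] w 1.0 g 0.0
coaster_white 0.62 [432.  96.] 4307 disp centre mm [2.5 1.7] size [63.3 61.2] 9.8 x range -28.0 33.0
coaster_blue 0.55 [397.  86.] 53 disp centre mm [16.5 31.8] size [ 1.9 11. ] 9.8 x range 11.0 22.0
coaster_red 0.91 [419. 173.] 3109 disp centre mm [-69.7   1.3] size [63.3 61. ] 9.7 x range -100.0 -39.0
slide 0.97 [437.  24.] 3171 disp centre mm [62.2  0.8] size [51.9 54.5] 9.3 x range 35.0 90.0
red colour x -0.10256652109334412 -0.040337695825628246 y -0.030142584568401985 0.03230764874042312 3118.0
```

Everything checks out: red is on the apron at x ≈ -71 mm, white and blue are flat in the shaft, and the slide is back.

```bash
python3 -c "
from workcell import manip
print(manip.hand_in())"
```

```text
the job is handed in; nothing more can be done
None
```

The job is handed in, with no verdict returned. By my last measurements, both beakers are nested in the tray's beaker, red lies on the apron at about x = -71 mm, blue and white are flat in the shaft with white on top, and the slide is fully back; no yellow or green coaster was present.

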